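Clear the ink-painting table after class

ROBOT

A 6-joint arm with a two-finger parallel gripper is mounted at the origin on the work surface. World frame = base frame: x ahead of the robot, y to its left, z up, the work surface at z = 0. Lengths are in m, angles in rad, forces in N, time in s.
With the tool pointing down it reaches from about 0.35 to 0.95 m from the base axis. Payload 17.4 kg.
Tool frame: the origin (TCP) lies on the centre line of the jaws, within the pads' length; the fingertips stand 11 mm ahead of it and the grasp point (between the pads) lies 8 mm behind it; z points along the fingers, y is the line along which they close (so a half turn about z gives the same grasp; the last joint's range is limited). The gripper opens to 93 mm and grips with 3 to 60 N. Pads are 15 mm wide; open, the fingers measure 128 mm over their backs; the gripper's body (75 mm by 188 mm) begins 65 mm behind the grasp point.
Start: joints at [1.167, 0.116, 1.442, -0, 1.584, -0.038], TCP at [0.241, 0.63, 0.23] pointing down, gripper open.
Joint ranges: [-2.83, 2.83], [-0.83, 2.19], [0.07, 2.5], [-1.14, 4.28], [0.01, 3], [-2.97, 2.97]. Speed limits (rad/s): [1.89, 1.89, 2.22, 3.14, 3.14, 3.14].

INTERFACE

Orientations are given as a unit quaternion [x, y, z, w].
In Python, from plant import monitor, optics, order, finder gives the robot as it stands.
- The arm moves only by the tool carry_out, never from a script. Its arguments are lists of equal length, an entry for each row: "claw": the opening, from -1 (shut) to 1 (fully open); "slide": the shift along the tool's x, y, z scaled (see below), a list of three; "yaw": the turn about the tool's z scaled (see below). In form: {"claw": [claw, ...], "slide": [[x, y, z], ...], "yaw": [yaw, ...]}. A call has 1 to 20 rows; each row shifts and turns the commanded pose from where the row before left it, along the tool's axes as they then stand; what a row does not reach is not made up. The controller multiplies each number of a shift by 0.4 m and each number of a turn by pi rad. A row lasts 1/8 s, in which the tool goes at most 62.5 mm and 10.7 degrees, less where a joint would pass 70% of its speed; a pose out of reach is approached as far as the arm can. A call with a number of a shift or a turn outside -1 to 1 is refused whole. A call with a gripper value outside its range is refused whole. The fingers move at their own pace and stop on an object; "squeeze" is the grip in N (left out, the last holds). Time passes only in rows, so rows that do not move let the fingers close. It gives the time, the measured TCP pose, the force, the opening and the grip force at its end, in the units of the state.
- monitor.observe(): the state, without advancing time (a new reading comes with each control period).
- optics.snapshot(name): name is "scene" or "top"; returns the picture (384x512x3 uint8, red, green, blue); there is no depth.
- optics.camera_model(name): a dict with "fx", "fy", "cx", "cy" (pixels), "k1" (the pictures are not rectified: a ray, as slopes to the right and down, at radius r is drawn at 1 + k1 r^2 times it, then the intrinsics apply), "eye" and "rotation" of the camera in the world. Camera axes: x right, y up, looking along -z (the intrinsics and any distortion apply to the point x, -y, -z); pixel columns grow to the right and rows downward; lengths in m; the calibration is good to about 2 mm. A picture is of the moment at which its call begins. camera_model takes no time and is no camera call.
- order.finish_job(): hands the job in; it is judged then, once.
Trained networks look in the newest picture that a camera, given by its name, has taken for a name from the list of things; names that differ only in an ending like _2 or _b are one class to them, and where a whole thing is asked for, a point or a joint stands for the part that bears it (a point fixed in the world has none). Each returns a list of dicts, best first, with "p" (0 to 1); they miss things now and then, are a little off and sometimes report something else, mostly with a low value. They report only what shows in the picture. A call takes as long as a camera call. They do not tell look-alikes from the thing itself.
- finder.spot_in(camera, target): "location" ([row, column] in pixels, amid what is visible of it).
The state is a dict: "time_s": time; "q": joint angles; "qd": joint speeds; "joint_torque": joint torques, N m; "eef_pos": TCP position; "orientation": TCP orientation; "wrist_force": force on the tool from outside, world axes, zero at the start; "wrist_torque": the same for the moment, N m; "finger_gap": finger opening in m; "grasp_force": force on a finger pad.
Only numpy, scipy, OpenCV 4.12 (cv2) and the standard library are available. Lean on these libraries where they do the work, as an engineer would, in place of code of your own. Each camera call takes 0.05 s, during which the arm holds its last target. There are 200 camera calls.

TASK

The ink class is over: drop every finished, painted tile into the wire basket. Put the used daubers that stand about on the table into the white tray with the others, then pick the tray up by its orange grip plate, tip all the daubers into the blue wash tub together, and stand the empty tray back on its cork mat. Leave the plain white tile and the ink bottles as they are.

Things in the scene. Friction and masses are not known exactly. Their poses are not given: they have to be found in the camera images.
- tile_a: a finished tile: painted plywood slab 90 (its x) x 60 (its y) x 15 mm, about 50 g, lying flat on the table, its whole top covered in bright ink (red-pink with yellow and orange spots). Origin at the centre of its underside. Pick it across the 60 mm width. Three to five of tile_a to tile_e are present
- tile_b: a finished tile: painted plywood slab 90 (its x) x 60 (its y) x 15 mm, about 50 g, lying flat on the table, its whole top covered in bright ink (blue with purple and yellow spots). Origin at the centre of its underside. Pick it across the 60 mm width. Three to five of tile_a to tile_e are present
- tile_c: a finished tile: painted plywood slab 90 (its x) x 60 (its y) x 15 mm, about 50 g, lying flat on the table, its whole top covered in bright ink (green with red and yellow spots). Origin at the centre of its underside. Pick it across the 60 mm width. Three to five of tile_a to tile_e are present
- tile_d: a finished tile: painted plywood slab 90 (its x) x 60 (its y) x 15 mm, about 50 g, lying flat on the table, its whole top covered in bright ink (purple with pink and teal spots). Origin at the centre of its underside. Pick it across the 60 mm width. Three to five of tile_a to tile_e are present
- tile_e: a finished tile: painted plywood slab 90 (its x) x 60 (its y) x 15 mm, about 50 g, lying flat on the table, its whole top covered in bright ink (orange with red and blue spots). Origin at the centre of its underside. Pick it across the 60 mm width. Three to five of tile_a to tile_e are present
- blank: a plain, unpainted tile with a white top, same size and origin as the finished tiles; it stays where it lies
- basket: wire basket, square, 200 mm x 200 mm outside (196 mm inside), rim 80 mm above the table, floor 4 mm thick, fixed to the table. Origin at the centre of its underside, z up. It stands on the robot's left or right
- tub: open blue plastic wash tub, square, 200 mm x 200 mm outside (190 mm inside), rim 90 mm above the table, floor and walls 5 mm thick, fixed to the table. Origin at the centre of its underside, z up. It stands on the other side of the robot from the basket
- mat: square cork mat, 210 x 210 x 3 mm, fixed to the table: the tray's place. Origin at the centre of its underside (on the table)
- tray: white plastic pouring tray, loose, 0.18 to 0.29 kg, 160 mm wide (its y), 165 mm long (its x), on the mat with the used daubers in it. Origin under its middle on its underside; z up, -x towards the open pouring lip, +x towards the grip plate. Floor 5 mm thick, side and back walls 40 mm high. Tipped lip-down by 60 degrees or more, daubers roll and slide out over the lip
- tray_grip (a point): middle of the top edge of the tray's upright orange grip plate, in tray frame x = 77, y = 0, z = 90 mm. The plate is 10 mm thick (tray x), 70 mm wide (tray y) and reaches from the tray's underside to 90 mm; pinch it across its thickness, from above
- tray_lip (a point): middle of the tray's pouring lip, in tray frame x = -85, y = 0, z = 18 mm. The floor inside is flat from x = 74 to -35 mm, then rises at 15 degrees as a ramp to this lip; there is no wall at the lip
- dauber_1: a used ink dauber: a stubby cylinder 28 mm in diameter, 62 mm long, about 30 g, pale wooden handle and magenta foam head, lying on its side in the tray (able to roll), its y along the cylinder. Origin at its very centre
- dauber_2: a used ink dauber: a stubby cylinder 28 mm in diameter, 62 mm long, about 30 g, pale wooden handle and teal foam head, lying on its side in the tray (able to roll), its y along the cylinder. Origin at its very centre
- dauber_3: a used ink dauber: a stubby cylinder 28 mm in diameter, 62 mm long, about 30 g, pale wooden handle and yellow-orange foam head, standing upright on the table, foam up, its z along the cylinder. Origin at its very centre. One or both of dauber_3 and dauber_4 are present
- dauber_4: a used ink dauber: a stubby cylinder 28 mm in diameter, 62 mm long, about 30 g, pale wooden handle and violet foam head, standing upright on the table, foam up, its z along the cylinder. Origin at its very centre. One or both of dauber_3 and dauber_4 are present
- ink_1: a full little ink bottle with a black cap, 32 mm in diameter, 60 mm tall, 80 g, standing behind the tray to one side; stays where it is. Origin at the centre of its underside
- ink_2: a full little ink bottle with a black cap, 32 mm in diameter, 60 mm tall, 80 g, standing behind the tray to one side; stays where it is. Origin at the centre of its underside
Not all that is in view belongs to the job. Leave any black look-alike of the tile_b alone.

How it is judged:
By the outcome, as a careful person would: the job done as asked, in the order asked, and still so for the second after the job is handed in, with the robot touching nothing.
Of tile_a, tile_b, tile_c, tile_d, tile_e only 3 to 5 are there at a start; the rules pass over those that are not, and their reading is None.
Of dauber_3, dauber_4 only 1 to 2 are there at a start; the rules pass over those that are not, and their reading is None.
At some moment in a run one of tile_a, tile_b, tile_c, tile_d, tile_e may be knocked a few centimetres aside while the robot is not near it.
It also fails if it takes over 210 s, if anything falls off the work surface, if the arm or the gripper's body presses on something with over 40 N, if the wrist force passes 120 N, or if a joint passes its speed limit or range.

## Working session

There is one attempt and no reset: what is moved stays moved. The work goes in short steps, Python scripts to look and compute and a tool call to move; the robot and the scene stay as the last step left them, time stands still between calls to the robot, and variables do not carry over. Pictures are saved under pics/ and viewed, at most 14 in all, crops included, and the job is handed in when it is done.

Besides the shell and the picture viewer there is one more tool, called after ">>>" as name(argument=value, ...), one argument or row to a line, values as JSON. carry_out: Moves the arm, as the interface text tells. Shifts and turns lie within -1 to 1; 1 stands for 0.4 m of shift or pi rad of turn. Its arguments: {"type":"object","properties":{"claw":{"type":"array"},"slide":{"type":"array"},"yaw":{"type":"array"},"squeeze":{"type":"number"}},"required":["claw","slide","yaw"]}

```bash
ls; mkdir -p pics; python3 - <<'E'
from plant import monitor, optics, order, finder
import cv2,json
for n in ("top","scene"):
    im=optics.snapshot(n); cv2.imwrite(f"pics/{n}0.png",im[:,:,::-1]); print(n,optics.camera_model(n))
    for t in ["tile_a","blank","basket","tub","mat","tray","tray_grip","tray_lip","dauber_1","ink_1"]:
        print(t,[(round(d["p"],2),[round(float(x)) for x in d["location"]]) for d in finder.spot_in(n,t)])
print(monitor.observe())
E
```

```text
pics
top {'fx': 488.4818616164824, 'fy': 488.4818616164824, 'cx': 257.37274500617633, 'cy': 196.45688176755422, 'k1': -0.054274999279678514, 'eye': array([0.44474002, 0.02005809, 1.40896395]), 'rotation': array([ 0.0135674 , -0.02601286, -0.7038762 ,  0.70971653])}
tile_a [(0.86, [226, 192]), (0.86, [227, 274]), (0.86, [227, 322]), (0.66, [278, 178]), (0.38, [170, 218]), (0.31, [228, 138])]
blank [(0.91, [156, 339])]
basket [(0.7, [244, 134])]
tub [(0.79, [226, 407])]
mat [(0.71, [168, 220])]
tray [(0.89, [166, 246]), (0.27, [244, 96])]
tray_grip [(0.67, [163, 251]), (0.16, [170, 221])]
tray_lip [(0.94, [165, 251])]
dauber_1 [(0.72, [145, 231]), (0.66, [190, 327]), (0.53, [151, 261])]
ink_1 [(0.55, [118, 207])]
scene {'fx': 362.9522625465193, 'fy': 362.9522625465193, 'cx': 257.63260979551785, 'cy': 191.09777079648234, 'k1': -0.04892387661780972, 'eye': array([ 1.23865594, -0.16211894,  0.65161762]), 'rotation': array([0.35189615, 0.28367544, 0.54114437, 0.7091263 ])}
tile_a [(0.78, [161, 300]), (0.72, [198, 271]), (0.68, [213, 174]), (0.67, [208, 225]), (0.63, [193, 303])]
blank [(0.
[... 354 characters left out ...]
])]
{'time_s': 1.1, 'q': array([ 1.16720174e+00,  1.15995628e-01,  1.44158720e+00, -8.42956502e-06,
        1.58403098e+00, -3.78101687e-02]), 'qd': array([-0.00144761, -0.00054154, -0.00115519, -0.00144318, -0.00279334,
        0.0009818 ]), 'joint_torque': array([-6.10064053e-04, -7.21047020e+01, -6.22761726e+01,  7.79656973e-02,
        1.83383730e-02,  1.37080414e-05]), 'eef_pos': array([0.24145261, 0.63033844, 0.22965704]), 'orientation': array([ 1.81874357e-01,  9.83321778e-01, -1.12448927e-05,  1.79630951e-06]), 'wrist_force': array([1.44226603, 0.38447402, 0.48029309]), 'wrist_torque': array([0.0077112 , 0.01725123, 0.07573512]), 'grasp_force': 0.0, 'finger_gap': 0.09284858698267852}
```

```bash
python3 - <<'E'
import cv2
im=cv2.imread("pics/top0.png"); cv2.imwrite("pics/t1.png",cv2.resize(im[90:310,60:470],(800,429),interpolation=cv2.INTER_CUBIC))
im=cv2.imread("pics/scene0.png"); cv2.imwrite("pics/s1.png",cv2.resize(im,(768,576),interpolation=cv2.INTER_CUBIC))
E
```

```text
(no output)
```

View pics/t1.png

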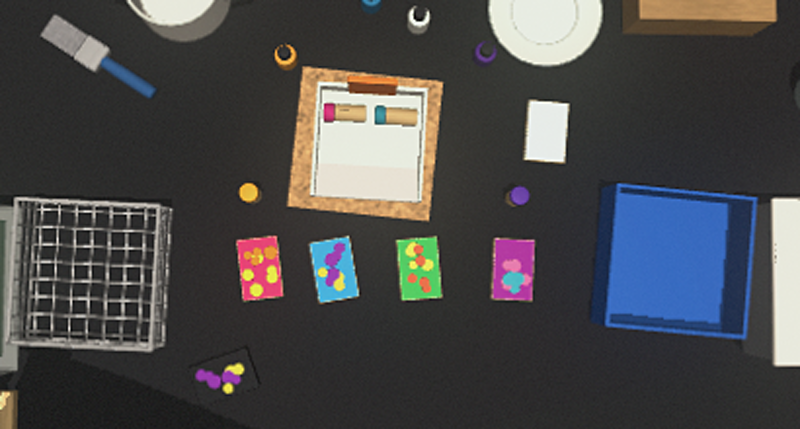

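View pics/s1.png

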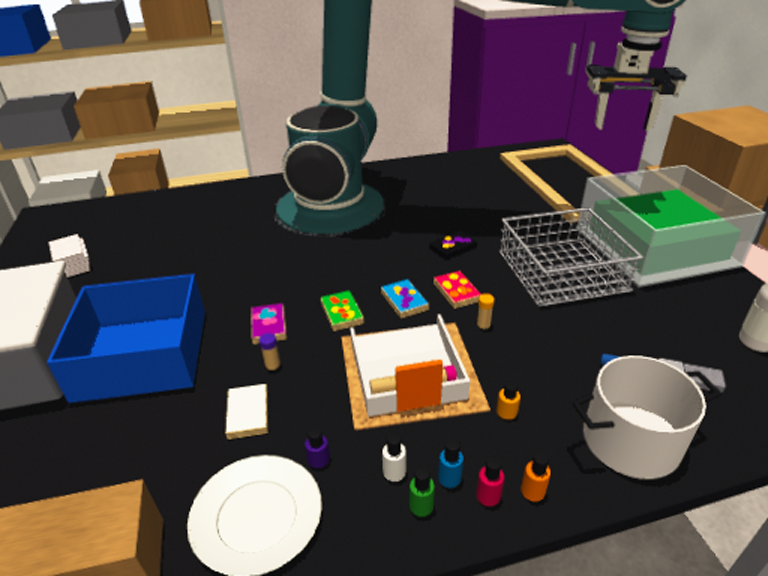

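Top picture (full-frame pixels, row/col): finished tiles red (227,193), blue (228,231), green (227,275), purple (228,323); the black look-alike of tile_b is at (282,175) and blank at (157,340). The standing daubers are yellow (189,187) and violet (190,326), and ink bottles with similar colours are at (118,206) and (117,308). The tray is on the mat with its grip plate away from the robot, basket to the left, tub to the right.

```bash
cat > h.py <<'E'
import numpy as np, cv2
from scipy.spatial.transform import Rotation as Rot
from plant import monitor, optics, order, finder
C={}
def ray(name,uv):
    m=C.setdefault(name,optics.camera_model(name))
    d=np.array([(uv[0]-m['cx'])/m['fx'],(uv[1]-m['cy'])/m['fy']]); s=d.copy()
    for _ in range(8): s=d/(1+m['k1']*(s@s))
    return m['eye'],Rot.from_quat(m['rotation']).apply([s[0],-s[1],-1])
def w(uv,z=0.,name='top'):            # uv=(col,row)
    e,r=ray(name,uv); return (e+r*(z-e[2])/r[2])[:2]
def look(name='top',save=None):
    im=optics.snapshot(name)
    if save: cv2.imwrite(save,im[:,:,::-1])
    return im
def blobs(im,lo,hi,box,z,amin=60):
    r0,r1,c0,c1=box
    h=cv2.cvtColor(im,cv2.COLOR_RGB2HSV)[r0:r1,c0:c1]
    m=cv2.morphologyEx(cv2.inRange(h,lo,hi),cv2.MORPH_CLOSE,np.ones((9,9)))
    out=[]
    for c in cv2.findContours(m,0,2)[0]:
        if cv2.contourArea(c)<amin: continue
        c=c[:,0,:]+[c0,r0]
        P=np.array([w(p,z) for p in c.astype(float)])*1000
        (x,y),(a,b),t=cv2.minAreaRect(P.astype(np.float32))
        if a<b: a,b,t=b,a,t-90
        t=(t+90)%180-90
        out.append((np.round([x,y,a,b,t],1).tolist(),c.mean(0).round().tolist()))
    return out
TILE={'a':((165,90,120),(179,255,255)),'b':((95,90,110),(112,255,255)),'c':((50,80,80),(75,255,255)),'d':((140,80,90),(158,255,255)),'e':((6,90,120),(20,255,255))}
def tiles(im,box=(205,262,170,345)):
    return {k:blobs(im,*v,box,.015,150) for k,v in TILE.items()}
def tool():
    s=monitor.observe(); R=Rot.from_quat(s['orientation']).as_matrix()
    print('t',round(s['time_s'],2),'tcp',np.round(s['eef_pos']*1000,1),'ytool deg',round(np.degrees(np.arctan2(-R[0,1],R[1,1])),2),'gap',round(s['finger_gap']*1000,1),'grip',round(s['grasp_force'],1),'F',np.round(s['wrist_force'],1),'down',np.round(R[:,2],3))
E
cat > m.py <<'E'
from h import *
im=look()
for k,v in tiles(im).items(): print(k,v)
print('yel',blobs(im,(15,100,120),(32,255,255),(170,205,170,205),.062,15))
print('vio',blobs(im,(120,70,60),(150,255,255),(170,205,312,340),.062,15))
print('grip',blobs(im,(3,150,60),(14,255,255),(124,145,230,275),.09,15))
print('mat',blobs(im,(5,60,90),(25,200,255),(120,205,205,290),.003,1000))
print('tub',blobs(im,(100,120,60),(125,255,255),(175,270,355,455),.09,1000))
print('trayin',blobs(im,(0,0,190),(179,60,255),(128,200,215,285),.02,1000))
for n,uv,z in [('basket TL',(66.7,192),.08),('TR',(142,195),.08),('BR',(138,269),.08),('BL',(65.6,267),.08),('tubTL',(377,185),.09),('tubTR',(447,191),.09),('tubBR',(442,262),.09),('tubBL',(371,258),.09),
 ('grip topL',(238.5,131),.09),('grip topR',(263,132),.09)]:
    print(n,np.round(w(uv,z)*1000,0))
tool()
E
python3 m.py
```

```text
a [([424.0, -191.1, 65.4, 57.3, -4.3], [322.0, 231.0]), ([433.8, 179.2, 88.0, 57.8, 7.2], [193.0, 227.0])]
b [([432.8, 71.0, 86.0, 56.6, 10.0], [230.0, 228.0])]
c [([435.2, -52.8, 87.7, 59.7, 5.2], [273.0, 226.0])]
d [([434.9, -192.0, 84.8, 54.9, -2.8], [325.0, 229.0])]
e [([434.0, 178.9, 88.9, 58.8, 7.6], [193.0, 227.0])]
yel [([540.6, 191.1, 25.0, 22.1, 0.9], [187.0, 190.0])]
vio [([541.3, -193.6, 28.0, 25.0, -89.5], [327.0, 189.0])]
grip [([691.3, 17.5, 68.7, 23.5, 87.2], [252.0, 134.0])]
mat [([619.8, 40.9, 254.4, 226.6, 80.9], [244.0, 158.0])]
tub [([449.3, -406.6, 222.9, 202.2, 84.6], [403.0, 222.0])]
trayin [([626.7, 26.5, 180.2, 173.8, -3.1], [248.0, 160.0])]
basket TL [527. 518.]
TR [521. 311.]
BR [320. 318.]
BL [323. 515.]
tubTL [ 553. -329.]
tubTR [ 538. -524.]
tubBR [ 344. -508.]
tubBL [ 355. -312.]
grip topL [697.  50.]
grip topR [695. -17.]
t 1.15 tcp [241.4 630.3 229.6] ytool deg -20.96 gap 92.9 grip 0.0 F [-0.   0.1 -0.2] down [-0. -0. -1.]
```

```bash
python3 - <<'E'
import cv2
im=cv2.imread("pics/top0.png"); a=cv2.resize(im[115:265,165:345],(720,600),interpolation=cv2.INTER_CUBIC)
cv2.imwrite("pics/t2.png",a)
E
```

```text
(no output)
```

View pics/t2.png

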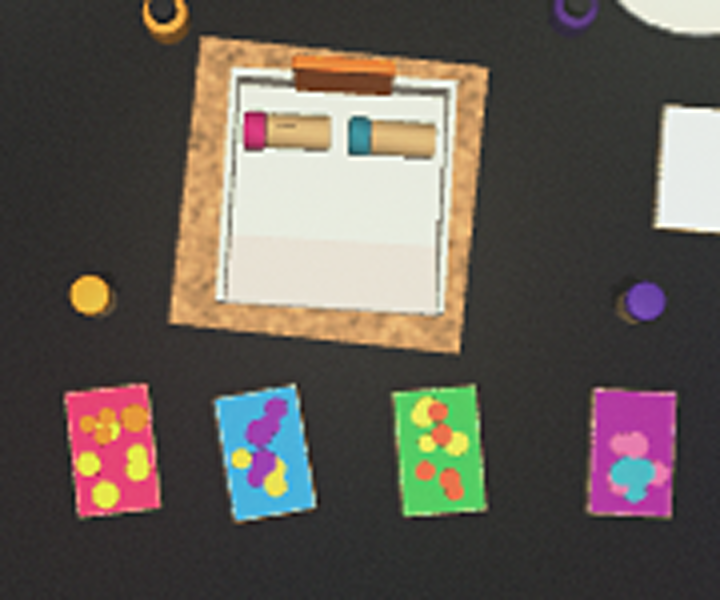

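The close crop confirms the choice: four finished tiles (a, b, c, d), no tile_e, and both daubers standing. I'll start with tile_a, using a small planner that prints row numbers.

```bash
cat > p.py <<'E'
import sys,json
from h import *
# usage: p.py "x y z ytool claw [maxstep_mm]" ...   ('-' keeps); 'h N claw' holds N rows
def plan(wps,step=50):
    s=monitor.observe(); R=Rot.from_quat(s['orientation']).as_matrix()
    p=s['eef_pos']*1000; a=np.degrees(np.arctan2(-R[0,1],R[1,1])); S=[];Y=[];G=[]
    for wp in wps:
        t=wp.split()
        if t[0]=='h': n=int(t[1]); S+=[[0,0,0]]*n; Y+=[0]*n; G+=[float(t[2])]*n; continue
        q=np.array([p[i] if t[i]=='-' else float(t[i]) for i in range(3)]); b=a if t[3]=='-' else float(t[3])
        st=float(t[5]) if len(t)>5 else step
        d=q-p; ny=int(np.ceil(abs(b-a)/10-1e-6)) if abs(b-a)>.3 else 0
        for _ in range(ny): S+=[[0,0,0]]; Y+=[round(-(b-a)/ny/180,4)]
        if ny: a=b
        c,si=np.cos(np.radians(a)),np.sin(np.radians(a))
        loc=np.array([-c*d[0]-si*d[1],-si*d[0]+c*d[1],-d[2]])/400
        n=int(np.ceil(np.linalg.norm(d)/st-1e-6))
        for _ in range(n): S.append([round(float(v),3) for v in loc/n]); Y.append(0)
        G+=[float(t[4])]*(ny+n); p=p+400*sum([np.array([-c*v[0]-si*v[1],-si*v[0]+c*v[1],-v[2]]) for v in S[len(S)-n:]],np.zeros(3)) if n else p
    print(len(S)); print(json.dumps({"claw":G,"slide":S,"yaw":Y}).replace(' ',''))
if __name__=='__main__': tool(); plan(sys.argv[1:])
E
python3 p.py "434 179 120 7 0.85" "434 179 14 - 0.85 36"
```

```text
t 1.15 tcp [241.4 630.3 229.6] ytool deg -20.96 gap 92.9 grip 0.0 F [-0.   0.1 -0.2] down [-0. -0. -1.]
17
{"claw":[0.85,0.85,0.85,0.85,0.85,0.85,0.85,0.85,0.85,0.85,0.85,0.85,0.85,0.85,0.85,0.85,0.85],"slide":[[0,0,0],[0,0,0],[0,0,0],[-0.031,-0.107,0.025],[-0.031,-0.107,0.025],[-0.031,-0.107,0.025],[-0.031,-0.107,0.025],[-0.031,-0.107,0.025],[-0.031,-0.107,0.025],[-0.031,-0.107,0.025],[-0.031,-0.107,0.025],[-0.031,-0.107,0.025],[-0.031,-0.107,0.025],[-0.031,-0.107,0.025],[0.0,-0.001,0.088],[0.0,-0.001,0.088],[0.0,-0.001,0.088]],"yaw":[-0.0518,-0.0518,-0.0518,0,0,0,0,0,0,0,0,0,0,0,0,0,0]}
```

>>> carry_out(
  claw=[0.85,0.85,0.85,0.85,0.85,0.85,0.85,0.85,0.85,0.85,0.85,0.85,0.85,0.85,0.85],
  slide=[
    [0,0,0],
    [0,0,0],
    [0,0,0],
    [-0.031,-0.107,0.025],
    [-0.031,-0.107,0.025],
    [-0.031,-0.107,0.025],
    [-0.031,-0.107,0.025],
    [-0.031,-0.107,0.025],
    [-0.031,-0.107,0.025],
    [-0.031,-0.107,0.025],
    [-0.031,-0.107,0.025],
    [-0.031,-0.107,0.025],
    [-0.031,-0.107,0.025],
    [-0.031,-0.107,0.025],
    [0,0,0],
  ],
  yaw=[-0.0518,-0.0518,-0.0518,0,0,0,0,0,0,0,0,0,0,0,0],
  squeeze=20,
)

```text
time_s: 3.02
eef_pos: [0.4348, 0.1776, 0.1191]
orientation: [-0.06, 0.998, -0.0, -0.0]
wrist_force: [0.8, 0.5, 0.3]
finger_gap: 0.0861
grasp_force: 0.0
```

```bash
python3 p.py "434 179 14 7 0.85 36" "h 4 -1" "434 179 150 - -1" "423 415 150 - -1"
```

```text
t 3.02 tcp [434.8 177.6 119.1] ytool deg 6.82 gap 86.1 grip 0.0 F [0.8 0.5 0.3] down [-0.001 -0.001 -1.   ]
15
{"claw":[0.85,0.85,0.85,-1.0,-1.0,-1.0,-1.0,-1.0,-1.0,-1.0,-1.0,-1.0,-1.0,-1.0,-1.0],"slide":[[0.001,0.001,0.088],[0.001,0.001,0.088],[0.001,0.001,0.088],[0,0,0],[0,0,0],[0,0,0],[0,0,0],[-0.0,0.0,-0.114],[-0.0,0.0,-0.114],[-0.0,0.0,-0.114],[-0.009,0.118,0.0],[-0.009,0.118,0.0],[-0.009,0.118,0.0],[-0.009,0.118,0.0],[-0.009,0.118,0.0]],"yaw":[0,0,0,0,0,0,0,0,0,0,0,0,0,0,0]}
```

>>> carry_out(
  claw=[0.85,0.85,0.85,0.85,-1,-1,-1,-1,-1,-1,-1],
  slide=[
    [0.001,0.001,0.088],
    [0.001,0.001,0.088],
    [0.001,0.001,0.088],
    [0,0,0],
    [0,0,0],
    [0,0,0],
    [0,0,0],
    [0,0,0],
    [0,0,-0.115],
    [0,0,-0.115],
    [0,0,-0.115],
  ],
  yaw=[0,0,0,0,0,0,0,0,0,0,0],
)

```text
time_s: 4.4
eef_pos: [0.4328, 0.1806, 0.1535]
orientation: [-0.061, 0.998, -0.0, 0.0]
wrist_force: [1.5, 0.5, -0.5]
finger_gap: 0.06
grasp_force: 20.0
```

```bash
python3 p.py "458 447 150 - -1" "458 447 100 - -1" "h 4 0.85" "458 447 150 - 0.85"  "433 71 100 10 0.85 50"
```

```text
t 4.4 tcp [432.8 180.6 153.5] ytool deg 7.01 gap 60.0 grip 20.0 F [ 1.5  0.5 -0.5] down [ 0. -0. -1.]
23
{"claw":[-1.0,-1.0,-1.0,-1.0,-1.0,-1.0,-1.0,-1.0,0.85,0.85,0.85,0.85,0.85,0.85,0.85,0.85,0.85,0.85,0.85,0.85,0.85,0.85,0.85],"slide":[[-0.024,0.109,0.001],[-0.024,0.109,0.001],[-0.024,0.109,0.001],[-0.024,0.109,0.001],[-0.024,0.109,0.001],[-0.024,0.109,0.001],[0.0,-0.0,0.064],[0.0,-0.0,0.064],[0,0,0],[0,0,0],[0,0,0],[0,0,0],[0.0,-0.0,-0.063],[0.0,-0.0,-0.063],[0,0,0],[0.028,-0.114,0.016],[0.028,-0.114,0.016],[0.028,-0.114,0.016],[0.028,-0.114,0.016],[0.028,-0.114,0.016],[0.028,-0.114,0.016],[0.028,-0.114,0.016],[0.028,-0.114,0.016]],"yaw":[0,0,0,0,0,0,0,0,0,0,0,0,0,0,-0.0166,0,0,0,0,0,0,0,0]}
```

>>> carry_out(
  claw=[-1,-1,-1,-1,-1,-1,-1,-1,-1,0.85,0.85,0.85,0.85,0.85],
  slide=[
    [-0.024,0.109,0.001],
    [-0.024,0.109,0.001],
    [-0.024,0.109,0.001],
    [-0.024,0.109,0.001],
    [-0.024,0.109,0.001],
    [-0.024,0.109,0.001],
    [0,0,0.064],
    [0,0,0.064],
    [0,0,0],
    [0,0,0],
    [0,0,0],
    [0,0,0],
    [0,0,-0.063],
    [0,0,-0.063],
  ],
  yaw=[0,0,0,0,0,0,0,0,0,0,0,0,0,0],
)

```text
time_s: 6.15
eef_pos: [0.4582, 0.4474, 0.1498]
orientation: [-0.061, 0.998, 0.0, 0.0]
wrist_force: [-0.1, 0.8, -0.0]
finger_gap: 0.086
grasp_force: 0.0
```

```bash
python3 - <<'E'
from h import *
for k,v in tiles(look()).items(): print(k,v)
E
python3 p.py "433 71 60 10 0.85 55" "433 71 14 - 0.85 46" "h 5 -1" "433 71 150 - -1"
```

```text
a [([424.0, -191.1, 65.4, 57.3, -4.3], [322.0, 231.0])]
b [([432.8, 71.0, 86.0, 56.6, 10.0], [230.0, 228.0])]
c [([435.2, -52.8, 87.7, 59.7, 5.2], [273.0, 226.0])]
d [([434.9, -192.0, 84.8, 54.9, -2.8], [325.0, 229.0])]
e []
t 6.2 tcp [459.  448.1 153.8] ytool deg 7.01 gap 86.2 grip 0.0 F [-0.2 -0.8  3.9] down [ 0.003  0.003 -1.   ]
19
{"claw":[0.85,0.85,0.85,0.85,0.85,0.85,0.85,0.85,0.85,0.85,0.85,-1.0,-1.0,-1.0,-1.0,-1.0,-1.0,-1.0,-1.0],"slide":[[0,0,0],[0.028,-0.115,0.029],[0.028,-0.115,0.029],[0.028,-0.115,0.029],[0.028,-0.115,0.029],[0.028,-0.115,0.029],[0.028,-0.115,0.029],[0.028,-0.115,0.029],[0.028,-0.115,0.029],[0.002,0.001,0.059],[0.002,0.001,0.059],[0,0,0],[0,0,0],[0,0,0],[0,0,0],[0,0,0],[-0.0,0.0,-0.113],[-0.0,0.0,-0.113],[-0.0,0.0,-0.113]],"yaw":[-0.0166,0,0,0,0,0,0,0,0,0,0,0,0,0,0,0,0,0,0]}
```

>>> carry_out(
  claw=[0.85,0.85,0.85,0.85,0.85,0.85,0.85,0.85,0.85,0.85,0.85,0.85,-1,-1,-1,-1,-1,-1,-1],
  slide=[
    [0,0,0],
    [0.028,-0.115,0.029],
    [0.028,-0.115,0.029],
    [0.028,-0.115,0.029],
    [0.028,-0.115,0.029],
    [0.028,-0.115,0.029],
    [0.028,-0.115,0.029],
    [0.028,-0.115,0.029],
    [0.028,-0.115,0.029],
    [0.001,0,0.053],
    [0.001,0,0.053],
    [0,0,0],
    [0,0,0],
    [0,0,0],
    [0,0,0],
    [0,0,0],
    [0,0,-0.11],
    [0,0,-0.11],
    [0,0,-0.11],
  ],
  yaw=[-0.0166,0,0,0,0,0,0,0,0,0,0,0,0,0,0,0,0,0,0],
)

```text
time_s: 8.57
eef_pos: [0.4328, 0.0693, 0.147]
orientation: [-0.087, 0.996, -0.0, -0.0]
wrist_force: [0.6, -0.3, -0.1]
finger_gap: 0.0599
grasp_force: 20.0
```

```bash
python3 p.py "458 385 150 - -1" "458 385 105 - -1 45" "h 3 0.85" "458 385 150 - 0.85"
```

```text
t 8.57 tcp [432.8  69.3 147. ] ytool deg 10.01 gap 59.9 grip 20.0 F [ 0.6 -0.3 -0.1] down [-0. -0. -1.]
12
{"claw":[-1.0,-1.0,-1.0,-1.0,-1.0,-1.0,-1.0,-1.0,0.85,0.85,0.85,0.85],"slide":[[-0.028,0.109,-0.001],[-0.028,0.109,-0.001],[-0.028,0.109,-0.001],[-0.028,0.109,-0.001],[-0.028,0.109,-0.001],[-0.028,0.109,-0.001],[-0.028,0.109,-0.001],[-0.003,0.003,0.112],[0,0,0],[0,0,0],[0,0,0],[-0.0,0.0,-0.112]],"yaw":[0,0,0,0,0,0,0,0,0,0,0,0]}
```

>>> carry_out(
  claw=[-1,-1,-1,-1,-1,-1,-1,-1,-1,0.85,0.85,0.85,0.85,0.85],
  slide=[
    [-0.028,0.109,0],
    [-0.028,0.109,0],
    [-0.028,0.109,0],
    [-0.028,0.109,0],
    [-0.028,0.109,0],
    [-0.028,0.109,0],
    [-0.028,0.109,0],
    [0,0,0.105],
    [0,0,0],
    [0,0,0],
    [0,0,0],
    [0,0,0],
    [0,0,-0.105],
    [0,0,0],
  ],
  yaw=[0,0,0,0,0,0,0,0,0,0,0,0,0,0],
)

```text
time_s: 10.32
eef_pos: [0.4584, 0.3842, 0.1496]
orientation: [-0.087, 0.996, 0.001, 0.002]
wrist_force: [-0.2, -0.6, 0.2]
finger_gap: 0.086
grasp_force: 0.0
```

```bash
python3 - <<'E'
from h import *
im=look()
for k,v in tiles(im).items(): print(k,v)
E
python3 p.py "435 -53 60 5 0.85 55" "435 -53 16 - 0.85 44" "h 5 -1" "435 -53 150 - -1 50"
```

```text
a [([423.8, -191.1, 65.1, 57.7, -3.7], [322.0, 232.0])]
b []
c [([435.2, -52.9, 87.7, 59.7, 5.1], [275.0, 227.0])]
d [([434.9, -192.0, 84.8, 54.9, -2.8], [325.0, 230.0])]
e []
t 10.38 tcp [457.9 383.8 147.6] ytool deg 9.99 gap 86.0 grip 0.0 F [ 0.4 -0.1 -1.2] down [ 0.003  0.002 -1.   ]
20
{"claw":[0.85,0.85,0.85,0.85,0.85,0.85,0.85,0.85,0.85,0.85,0.85,0.85,-1.0,-1.0,-1.0,-1.0,-1.0,-1.0,-1.0,-1.0],"slide":[[0,0,0],[0.017,-0.12,0.024],[0.017,-0.12,0.024],[0.017,-0.12,0.024],[0.017,-0.12,0.024],[0.017,-0.12,0.024],[0.017,-0.12,0.024],[0.017,-0.12,0.024],[0.017,-0.12,0.024],[0.017,-0.12,0.024],[-0.0,-0.001,0.057],[-0.0,-0.001,0.057],[0,0,0],[0,0,0],[0,0,0],[0,0,0],[0,0,0],[-0.0,-0.0,-0.112],[-0.0,-0.0,-0.112],[-0.0,-0.0,-0.112]],"yaw":[0.0277,0,0,0,0,0,0,0,0,0,0,0,0,0,0,0,0,0,0,0]}
```

>>> carry_out(
  claw=[0.85,0.85,0.85,0.85,0.85,0.85,0.85,0.85,0.85,0.85,0.85,0.85,0.85,-1,-1,-1,-1,-1,-1,-1],
  slide=[
    [0,0,0],
    [0.017,-0.12,0.024],
    [0.017,-0.12,0.024],
    [0.017,-0.12,0.024],
    [0.017,-0.12,0.024],
    [0.017,-0.12,0.024],
    [0.017,-0.12,0.024],
    [0.017,-0.12,0.024],
    [0.017,-0.12,0.024],
    [0.017,-0.12,0.024],
    [0,-0.001,0.057],
    [0,-0.001,0.057],
    [0,0,0],
    [0,0,0],
    [0,0,0],
    [0,0,0],
    [0,0,0],
    [0,0,-0.11],
    [0,0,-0.11],
    [0,0,-0.11],
  ],
  yaw=[0.0277,0,0,0,0,0,0,0,0,0,0,0,0,0,0,0,0,0,0,0],
)

```text
time_s: 12.88
eef_pos: [0.4339, -0.0529, 0.1471]
orientation: [-0.044, 0.999, -0.0, 0.0]
wrist_force: [0.7, 0.3, -1.0]
finger_gap: 0.06
grasp_force: 20.0
```

```bash
python3 p.py "388 447 150 - -1 52" "388 447 108 - -1 45" "h 3 0.85" "388 447 150 - 0.85"
```

```text
t 12.88 tcp [433.9 -52.9 147.1] ytool deg 5.02 gap 60.0 grip 20.0 F [ 0.7  0.3 -1. ] down [ 0. -0. -1.]
15
{"claw":[-1.0,-1.0,-1.0,-1.0,-1.0,-1.0,-1.0,-1.0,-1.0,-1.0,-1.0,0.85,0.85,0.85,0.85],"slide":[[0.001,0.126,-0.001],[0.001,0.126,-0.001],[0.001,0.126,-0.001],[0.001,0.126,-0.001],[0.001,0.126,-0.001],[0.001,0.126,-0.001],[0.001,0.126,-0.001],[0.001,0.126,-0.001],[0.001,0.126,-0.001],[0.001,0.126,-0.001],[-0.005,-0.005,0.108],[0,0,0],[0,0,0],[0,0,0],[0.0,0.0,-0.105]],"yaw":[0,0,0,0,0,0,0,0,0,0,0,0,0,0,0]}
```

>>> carry_out(
  claw=[-1,-1,-1,-1,-1,-1,-1,-1,-1,-1,-1,-1,0.85,0.85,0.85,0.85,0.85],
  slide=[
    [0,0.126,0],
    [0,0.126,0],
    [0,0.126,0],
    [0,0.126,0],
    [0,0.126,0],
    [0,0.126,0],
    [0,0.126,0],
    [0,0.126,0],
    [0,0.126,0],
    [0,0.122,0],
    [0,0,0.1],
    [0,0,0],
    [0,0,0],
    [0,0,0],
    [0,0,0],
    [0,0,-0.105],
    [0,0,0],
  ],
  yaw=[0,0,0,0,0,0,0,0,0,0,0,0,0,0,0,0,0],
)

```text
time_s: 15.0
eef_pos: [0.3913, 0.4483, 0.1516]
orientation: [-0.044, 0.999, 0.002, 0.002]
wrist_force: [-0.3, 1.1, 0.6]
finger_gap: 0.0858
grasp_force: 0.0
```

```bash
python3 - <<'E'
from h import *
im=look(save='pics/top2.png')
for k,v in tiles(im).items(): print(k,v)
E
python3 p.py "435 -192 60 -3 0.85 58" "435 -192 16 - 0.85 44"
```

```text
a [([423.8, -191.1, 65.1, 57.7, -3.7], [322.0, 232.0])]
b []
c []
d [([434.9, -192.6, 84.8, 55.9, -2.8], [325.0, 229.0])]
e []
t 15.05 tcp [390.8 447.9 149.6] ytool deg 5.0 gap 86.2 grip 0.0 F [-0.2 -0.3 -0.6] down [ 0.002  0.002 -1.   ]
14
{"claw":[0.85,0.85,0.85,0.85,0.85,0.85,0.85,0.85,0.85,0.85,0.85,0.85,0.85,0.85],"slide":[[0,0,0],[-0.016,-0.133,0.019],[-0.016,-0.133,0.019],[-0.016,-0.133,0.019],[-0.016,-0.133,0.019],[-0.016,-0.133,0.019],[-0.016,-0.133,0.019],[-0.016,-0.133,0.019],[-0.016,-0.133,0.019],[-0.016,-0.133,0.019],[-0.016,-0.133,0.019],[-0.016,-0.133,0.019],[-0.016,-0.133,0.019],[-0.002,0.004,0.106]],"yaw":[0.0445,0,0,0,0,0,0,0,0,0,0,0,0,0]}
```

>>> carry_out(
  claw=[0.85,0.85,0.85,0.85,0.85,0.85,0.85,0.85,0.85,0.85,0.85,0.85,0.85,0.85,-1,-1,-1,-1,-1],
  slide=[
    [0,0,0],
    [-0.016,-0.133,0.019],
    [-0.016,-0.133,0.019],
    [-0.016,-0.133,0.019],
    [-0.016,-0.133,0.019],
    [-0.016,-0.133,0.019],
    [-0.016,-0.133,0.019],
    [-0.016,-0.133,0.019],
    [-0.016,-0.133,0.019],
    [-0.016,-0.133,0.019],
    [-0.016,-0.133,0.019],
    [-0.016,-0.133,0.019],
    [-0.016,-0.133,0.019],
    [0,0.003,0.104],
    [0,0,0],
    [0,0,0],
    [0,0,0],
    [0,0,0],
    [0,0,-0.11],
  ],
  yaw=[0.0445,0,0,0,0,0,0,0,0,0,0,0,0,0,0,0,0,0,0],
)

```text
time_s: 17.42
eef_pos: [0.4321, -0.1919, 0.0568]
orientation: [0.026, 1.0, 0.001, -0.002]
wrist_force: [0.7, -0.2, 0.3]
finger_gap: 0.0601
grasp_force: 20.0
```

```bash
python3 p.py "- - 150 - -1" "390 385 150 - -1 56" "390 385 110 - -1 45"
```

```text
t 17.43 tcp [ 432.1 -191.9   56.8] ytool deg -2.98 gap 60.1 grip 20.0 F [ 0.7 -0.2  0.3] down [-0.005  0.002 -1.   ]
14
{"claw":[-1.0,-1.0,-1.0,-1.0,-1.0,-1.0,-1.0,-1.0,-1.0,-1.0,-1.0,-1.0,-1.0,-1.0],"slide":[[0.0,0.0,-0.117],[0.0,0.0,-0.117],[0.016,0.13,0.0],[0.016,0.13,0.0],[0.016,0.13,0.0],[0.016,0.13,0.0],[0.016,0.13,0.0],[0.016,0.13,0.0],[0.016,0.13,0.0],[0.016,0.13,0.0],[0.016,0.13,0.0],[0.016,0.13,0.0],[0.016,0.13,0.0],[0.004,0.005,0.101]],"yaw":[0,0,0,0,0,0,0,0,0,0,0,0,0,0]}
```

>>> carry_out(
  claw=[-1,-1,-1,-1,-1,-1,-1,-1,-1,-1,-1,-1,-1,-1,-1,0.85,0.85,0.85,0.85,0.85],
  slide=[
    [0,0,-0.117],
    [0,0,-0.117],
    [0.016,0.13,0],
    [0.016,0.13,0],
    [0.016,0.13,0],
    [0.016,0.13,0],
    [0.016,0.13,0],
    [0.016,0.13,0],
    [0.016,0.13,0],
    [0.016,0.13,0],
    [0.016,0.13,0],
    [0.016,0.13,0],
    [0.016,0.13,0],
    [0,0,0.1],
    [0,0,0],
    [0,0,0],
    [0,0,0],
    [0,0,0],
    [0,0,-0.11],
    [0,0,0],
  ],
  yaw=[0,0,0,0,0,0,0,0,0,0,0,0,0,0,0,0,0,0,0,0],
)

```text
time_s: 19.92
eef_pos: [0.3944, 0.3828, 0.1604]
orientation: [0.026, 1.0, 0.002, 0.002]
wrist_force: [0.5, -0.4, 0.1]
finger_gap: 0.0859
grasp_force: 0.0
```

```bash
python3 - <<'E'
from h import *
im=look(save='pics/top3.png')
print('yel',blobs(im,(15,100,120),(32,255,255),(170,205,170,205),.062,15))
print('vio',blobs(im,(120,70,60),(150,255,255),(170,205,312,340),.062,15))
im=look('scene','pics/sc3.png')
cv2.imwrite('pics/sc3c.png',cv2.resize(im[90:320,140:460,::-1],(800,575),interpolation=cv2.INTER_CUBIC))
E
python3 p.py "541 191 130 -3 0.3" "541 191 40 - 0.3 45"
```

```text
yel [([540.6, 191.1, 25.0, 22.1, 0.9], [187.0, 190.0])]
vio [([541.3, -193.6, 27.9, 25.0, -89.5], [326.0, 189.0])]
t 20.02 tcp [393.4 382.  156.9] ytool deg -3.01 gap 85.8 grip 0.0 F [ 0.  -0.6 -0.1] down [ 0.001  0.001 -1.   ]
8
{"claw":[0.3,0.3,0.3,0.3,0.3,0.3,0.3,0.3],"slide":[[-0.079,-0.092,0.013],[-0.079,-0.092,0.013],[-0.079,-0.092,0.013],[-0.079,-0.092,0.013],[-0.079,-0.092,0.013],[0.001,0.001,0.076],[0.001,0.001,0.076],[0.001,0.001,0.076]],"yaw":[0,0,0,0,0,0,0,0]}
```

View pics/sc3c.png

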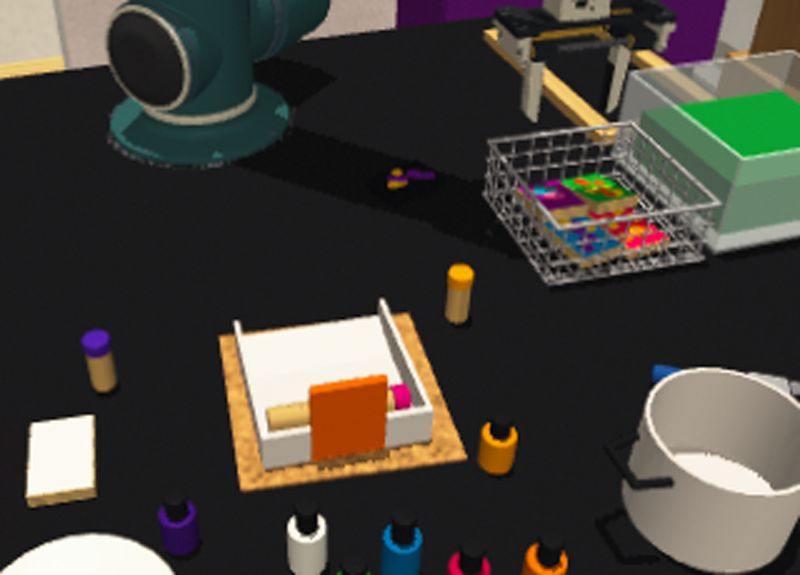

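All four tiles lie in the basket (crop around (575,215)). The yellow dauber stands at crop (458,293) and the violet one at (98,360); the black look-alike and the bottles are untouched. Next, the daubers.

```bash
python3 - <<'E'
from h import *
f=lambda u,v,z: np.round(w((165+u/4-.4,115+v/4-.4),z)*1000,1)
print('plate top mid', f(345,63,.093), 'L',f(293,61,.093),'R',f(396,67,.093))
print('wall L', f(235,70,.043),f(220,298,.043),'wall R',f(455,82,.043),f(440,310,.043))
print('daubers',f(286,132,.022),f(391,138,.022))
print('ramp start L,R',f(228,236,.008),f(440,244,.008))
print('mat',[f(*c,.003) for c in [(201,36),(488,67),(459,353),(169,322)]])
im=cv2.imread('pics/top3.png')[112:205,205:290]
cv2.imwrite('pics/tray3.png',cv2.resize(im,None,fx=6.4,fy=6.4,interpolation=cv2.INTER_CUBIC))
E
```

```text
plate top mid [698.6  16.3] L [699.6  51.7] R [696.2 -18.4]
wall L [702.4  93.7] [541.1 102.3] wall R [695.6 -61.6] [534.1 -51.9]
daubers [662.   57.9] [658.4 -17.3]
ramp start L,R [588.3  99.2] [584.  -53.5]
mat [array([734.7, 120.9]), array([714.2, -88. ]), array([505.7, -67.9]), array([526.3, 141.2])]
```

View pics/tray3.png

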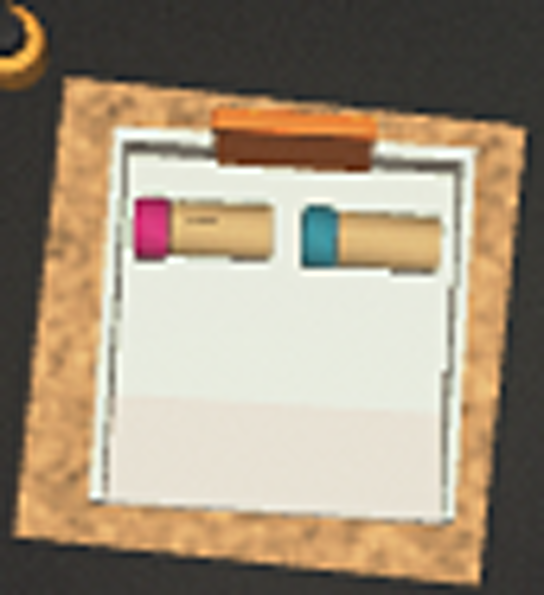

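>>> carry_out(
  claw=[0.3,0.3,0.3,0.3,0.3,0.3,0.3,0.3],
  slide=[
    [-0.079,-0.092,0.013],
    [-0.079,-0.092,0.013],
    [-0.079,-0.092,0.013],
    [-0.079,-0.092,0.013],
    [-0.079,-0.092,0.013],
    [0,0,0.073],
    [0,0,0.073],
    [0,0,0.073],
  ],
  yaw=[0,0,0,0,0,0,0,0],
)

```text
time_s: 21.02
eef_pos: [0.5409, 0.1896, 0.0409]
orientation: [0.026, 1.0, -0.0, -0.001]
wrist_force: [-0.0, 0.4, -0.0]
finger_gap: 0.0605
grasp_force: 0.0
```

The crop shows the tray turned about −3°, with both daubers lying near its back and the plate top at (698, 16) mm. I'll stand the loose daubers in the middle of the tray floor.

>>> carry_out(
  claw=[-1,-1,-1,-1,-1,-1,-1],
  slide=[
    [0,0,0],
    [0,0,0],
    [0,0,0],
    [0,0,0],
    [0,0,-0.1],
    [0,0,-0.125],
    [0,0,0],
  ],
  yaw=[0,0,0,0,0,0,0],
)

```text
time_s: 21.9
eef_pos: [0.543, 0.1906, 0.1375]
orientation: [0.026, 1.0, 0.001, 0.003]
wrist_force: [-0.3, 0.5, -0.0]
finger_gap: 0.028
grasp_force: 20.0
```

```bash
python3 p.py "623 58 130 -3 -1 40" "623 58 52 - -1 20" "623 58 50 - -1" "h 4 0.15" "623 58 130 - 0.15"
```

```text
t 21.9 tcp [543.  190.6 137.5] ytool deg -2.99 gap 28.0 grip 20.0 F [-0.3  0.5 -0. ] down [ 0.006  0.002 -1.   ]
15
{"claw":[-1.0,-1.0,-1.0,-1.0,-1.0,-1.0,-1.0,-1.0,-1.0,0.15,0.15,0.15,0.15,0.15,0.15],"slide":[[-0.054,-0.08,0.005],[-0.054,-0.08,0.005],[-0.054,-0.08,0.005],[-0.054,-0.08,0.005],[-0.0,-0.0,0.048],[-0.0,-0.0,0.048],[-0.0,-0.0,0.048],[-0.0,-0.0,0.048],[-0.001,-0.001,0.007],[0,0,0],[0,0,0],[0,0,0],[0,0,0],[0.0,0.0,-0.1],[0.0,0.0,-0.1]],"yaw":[0,0,0,0,0,0,0,0,0,0,0,0,0,0,0]}
```

>>> carry_out(
  claw=[-1,-1,-1,-1,-1,-1,-1,-1,-1,-1,0.15,0.15,0.15,0.15,0.15,0.15],
  slide=[
    [-0.054,-0.08,0.003],
    [-0.054,-0.08,0.003],
    [-0.054,-0.08,0.003],
    [-0.054,-0.08,0.003],
    [0,0,0.06],
    [0,0,0.06],
    [0,0,0.04],
    [0,0,0.02],
    [0,0,0.008],
    [0,0,0],
    [0,0,0],
    [0,0,0],
    [0,0,0],
    [0,0,0],
    [0,0,-0.1],
    [0,0,-0.12],
  ],
  yaw=[0,0,0,0,0,0,0,0,0,0,0,0,0,0,0,0],
)

```text
time_s: 23.9
eef_pos: [0.6204, 0.0577, 0.1411]
orientation: [0.026, 1.0, -0.0, -0.001]
wrist_force: [0.0, -0.3, 1.8]
finger_gap: 0.0534
grasp_force: 0.0
```

```bash
python3 p.py "541.5 -193 130 -3 0.3" "541.5 -193 42 - 0.3 45" "h 4 -1" "541.5 -193 130 - -1"
```

```text
t 23.9 tcp [620.4  57.7 141.1] ytool deg -2.99 gap 53.4 grip 0.0 F [ 0.  -0.3  1.8] down [-0.002 -0.    -1.   ]
14
{"claw":[0.3,0.3,0.3,0.3,0.3,0.3,0.3,0.3,-1.0,-1.0,-1.0,-1.0,-1.0,-1.0],"slide":[[0.027,-0.106,0.005],[0.027,-0.106,0.005],[0.027,-0.106,0.005],[0.027,-0.106,0.005],[0.027,-0.106,0.005],[0.027,-0.106,0.005],[0.001,-0.0,0.109],[0.001,-0.0,0.109],[0,0,0],[0,0,0],[0,0,0],[0,0,0],[0.0,-0.0,-0.11],[0.0,-0.0,-0.11]],"yaw":[0,0,0,0,0,0,0,0,0,0,0,0,0,0]}
```

>>> carry_out(
  claw=[0.3,0.3,0.3,0.3,0.3,0.3,0.3,0.3,0.3,-1,-1,-1,-1,-1,-1,-1],
  slide=[
    [0.027,-0.106,0.005],
    [0.027,-0.106,0.005],
    [0.027,-0.106,0.005],
    [0.027,-0.106,0.005],
    [0.027,-0.106,0.005],
    [0.027,-0.106,0.005],
    [0,0,0.109],
    [0,0,0.109],
    [0,0,0],
    [0,0,0],
    [0,0,0],
    [0,0,0],
    [0,0,0],
    [0,0,-0.11],
    [0,0,-0.11],
    [0,0,0],
  ],
  yaw=[0,0,0,0,0,0,0,0,0,0,0,0,0,0,0,0],
)

```text
time_s: 25.9
eef_pos: [0.5444, -0.1935, 0.1336]
orientation: [0.026, 1.0, -0.001, 0.003]
wrist_force: [0.7, -0.1, -0.1]
finger_gap: 0.0274
grasp_force: 20.0
```

```bash
python3 p.py "619 -16 130 -3 -1 40" "619 -16 52 - -1 20" ; python3 - <<'E'
from h import *
im=look(save='pics/top4.png')[112:205,205:290,::-1]
cv2.imwrite('pics/tray4.png',cv2.resize(im,None,fx=5,fy=5,interpolation=cv2.INTER_CUBIC))
E
```

```text
t 25.9 tcp [ 544.4 -193.5  133.6] ytool deg -2.99 gap 27.4 grip 20.0 F [ 0.7 -0.1 -0.1] down [ 0.005 -0.002 -1.   ]
9
{"claw":[-1.0,-1.0,-1.0,-1.0,-1.0,-1.0,-1.0,-1.0,-1.0],"slide":[[-0.033,0.091,0.002],[-0.033,0.091,0.002],[-0.033,0.091,0.002],[-0.033,0.091,0.002],[-0.033,0.091,0.002],[0.0,-0.001,0.048],[0.0,-0.001,0.048],[0.0,-0.001,0.048],[0.0,-0.001,0.048]],"yaw":[0,0,0,0,0,0,0,0,0]}
```

View pics/tray4.png

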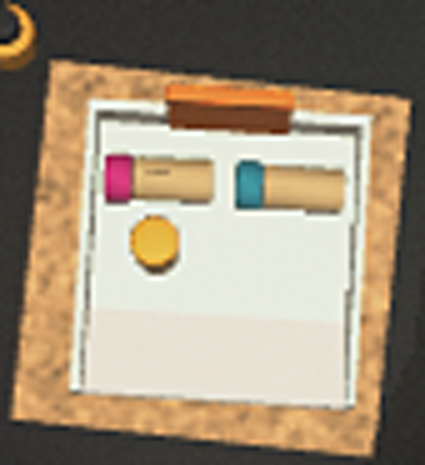

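The yellow dauber stands in the tray at crop (155,243). Next I'll place the violet one.

>>> carry_out(
  claw=[-1,-1,-1,-1,-1,-1,-1,-1,-1,-1,-1,0.15,0.15,0.15,0.15,0.15,0.15],
  slide=[
    [-0.033,0.091,0.002],
    [-0.033,0.091,0.002],
    [-0.033,0.091,0.002],
    [-0.033,0.091,0.002],
    [-0.033,0.091,0.002],
    [0,0,0.06],
    [0,0,0.06],
    [0,0,0.04],
    [0,0,0.02],
    [0,0,0.008],
    [0,0,0],
    [0,0,0],
    [0,0,0],
    [0,0,0],
    [0,0,0],
    [0,0,-0.1],
    [0,0,-0.12],
  ],
  yaw=[0,0,0,0,0,0,0,0,0,0,0,0,0,0,0,0,0],
)

```text
time_s: 28.08
eef_pos: [0.6179, -0.0146, 0.1387]
orientation: [0.026, 1.0, 0.0, -0.001]
wrist_force: [0.9, -0.1, 0.2]
finger_gap: 0.0533
grasp_force: 0.0
```

```bash
python3 p.py "698 16.5 150 -3 1 40" "698 16.5 65 - 1 30"; python3 - <<'E'
from h import *
im=look('scene','pics/sc5.png')[190:320,180:370,::-1]
cv2.imwrite('pics/tray5.png',cv2.resize(im,None,fx=4,fy=4,interpolation=cv2.INTER_CUBIC))
E
```

```text
t 28.07 tcp [617.9 -14.6 138.7] ytool deg -3.0 gap 53.3 grip 0.0 F [ 0.9 -0.1  0.2] down [-0.002  0.    -1.   ]
6
{"claw":[1.0,1.0,1.0,1.0,1.0,1.0],"slide":[[-0.065,0.029,-0.009],[-0.065,0.029,-0.009],[-0.065,0.029,-0.009],[-0.0,0.0,0.07],[-0.0,0.0,0.07],[-0.0,0.0,0.07]],"yaw":[0,0,0,0,0,0]}
```

View pics/tray5.png

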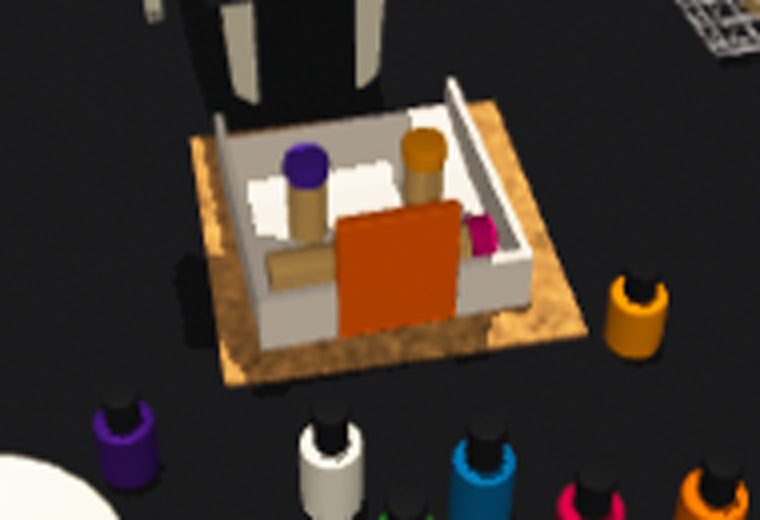

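Both daubers stand in the tray (crop (305,190) and (424,165)). I can only turn about the tool axis. So I'll pinch the plate across its 70 mm width: held firmly it stays level, and over the tub I loosen the grip and the tray swings lip-down.

>>> carry_out(
  claw=[1,1,1,1,1,1,1],
  slide=[
    [-0.065,0.029,-0.009],
    [-0.065,0.029,-0.009],
    [-0.065,0.029,-0.009],
    [0,0,0],
    [0,0,0.1],
    [0,0,0.065],
    [0,0,0],
  ],
  yaw=[0,0,0,0,0,0,0],
)

```text
time_s: 29.0
eef_pos: [0.6966, 0.0158, 0.081]
orientation: [0.026, 1.0, -0.0, -0.002]
wrist_force: [-0.1, 0.4, 0.2]
finger_gap: 0.0932
grasp_force: 0.0
```

```bash
python3 p.py "698 16.5 59 -3 1 10"; python3 - <<'E'
from h import *
im=look('scene','pics/sc6.png')[160:300,210:340,::-1]
cv2.imwrite('pics/tray6.png',cv2.resize(im,None,fx=4,fy=4,interpolation=cv2.INTER_CUBIC))
E
```

```text
t 29.0 tcp [696.6  15.8  81. ] ytool deg -3.0 gap 93.2 grip 0.0 F [-0.1  0.4  0.2] down [-0.004 -0.    -1.   ]
3
{"claw":[1.0,1.0,1.0],"slide":[[-0.001,0.001,0.018],[-0.001,0.001,0.018],[-0.001,0.001,0.018]],"yaw":[0,0,0]}
```

View pics/tray6.png

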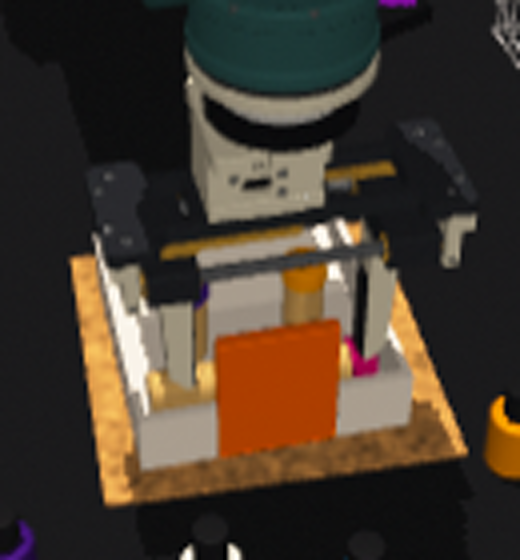

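The fingers straddle the plate (crop (180,340) and (372,310)). Next I'll descend, close firmly and lift a little.

>>> carry_out(
  claw=[1,1,1,1,-1,-1,-1,-1,-1,-1,-1,-1,-1,-1],
  slide=[
    [-0.002,0.001,0.018],
    [-0.001,0.001,0.018],
    [0,0,0.014],
    [0,0,0],
    [0,0,0],
    [0,0,0],
    [0,0,0],
    [0,0,0],
    [0,0,0],
    [0,0,-0.005],
    [0,0,-0.01],
    [0,0,-0.015],
    [0,0,-0.015],
    [0,0,0],
  ],
  yaw=[0,0,0,0,0,0,0,0,0,0,0,0,0,0],
  squeeze=60,
)

```text
time_s: 30.8
eef_pos: [0.6997, 0.0168, 0.0821]
orientation: [0.026, 1.0, 0.0, 0.001]
wrist_force: [-0.8, 1.2, -4.4]
finger_gap: 0.0698
grasp_force: 60.0
```

```bash
python3 - <<'E'
from h import *
tool()
im=look('scene','pics/sc7.png')[150:300,200:350,::-1]
cv2.imwrite('pics/tray7.png',cv2.resize(im,None,fx=4,fy=4,interpolation=cv2.INTER_CUBIC))
E
```

```text
t 30.8 tcp [699.7  16.8  82.1] ytool deg -3.0 gap 69.8 grip 60.0 F [-0.8  1.2 -4.4] down [ 0.001 -0.    -1.   ]
```

View pics/tray7.png

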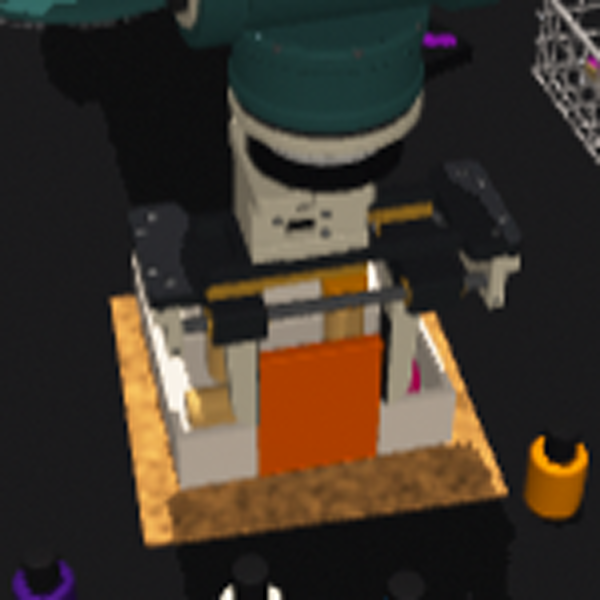

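The tray is off the mat and level, with the grip steady at 60 N. I'll raise it and carry it gently to the tub, lip toward the robot.

>>> carry_out(
  claw=[-1,-1,-1,-1,-1,-1,-1,-1,-1,-1,-1,-1,-1,-1,-1,-1,-1,-1,-1,-1],
  slide=[
    [0,0,-0.01],
    [0,0,-0.02],
    [0,0,-0.04],
    [0,0,-0.04],
    [0,0,-0.04],
    [0,0,-0.04],
    [0,0,-0.04],
    [0,0,-0.04],
    [0,0,-0.02],
    [0,0,-0.01],
    [0.003,-0.01,0],
    [0.0074,-0.024,0],
    [0.012,-0.038,0],
    [0.0148,-0.0478,0],
    [0.0148,-0.0478,0],
    [0.0148,-0.0478,0],
    [0.0148,-0.0478,0],
    [0.0148,-0.0478,0],
    [0.0148,-0.0478,0],
    [0.0148,-0.0478,0],
  ],
  yaw=[0,0,0,0,0,0,0,0,0,0,0,0,0,0,0,0,0,0,0,0],
)

```text
time_s: 33.35
eef_pos: [0.6401, -0.1443, 0.2012]
orientation: [0.026, 1.0, -0.0, -0.0]
wrist_force: [0.0, -0.8, -3.2]
finger_gap: 0.0695
grasp_force: 60.0
```

>>> carry_out(
  claw=[-1,-1,-1,-1,-1,-1,-1,-1,-1,-1,-1,-1,-1,-1,-1,-1,-1,-1,-1],
  slide=[
    [0.0148,-0.0478,0],
    [0.0148,-0.0478,0],
    [0.0148,-0.0478,0],
    [0.0148,-0.0478,0],
    [0.0148,-0.0478,0],
    [0.0148,-0.0478,0],
    [0.0148,-0.0478,0],
    [0.0148,-0.0478,0],
    [0.0148,-0.0478,0],
    [0.0148,-0.0478,0],
    [0.0148,-0.0478,0],
    [0.0148,-0.0478,0],
    [0.0148,-0.0478,0],
    [0.012,-0.038,0],
    [0.0074,-0.024,0],
    [0.0074,-0.024,0],
    [0.003,-0.01,0],
    [0,0,0],
    [0,0,0],
  ],
  yaw=[0,0,0,0,0,0,0,0,0,0,0,0,0,0,0,0,0,0,0],
)

```text
time_s: 35.72
eef_pos: [0.537, -0.4246, 0.2013]
orientation: [0.026, 1.0, 0.0, 0.0]
wrist_force: [-0.3, -0.0, -4.5]
finger_gap: 0.0699
grasp_force: 60.0
```

```bash
python3 - <<'E'
from h import *
tool()
a=look('scene','pics/sc8.png')[90:330,0:260,::-1]
b=look('top','pics/top8.png')[140:300,330:500,::-1]
a=cv2.resize(a,None,fx=1.6,fy=1.6,interpolation=cv2.INTER_CUBIC); b=cv2.resize(b,(int(170*2.2),384),interpolation=cv2.INTER_CUBIC)
cv2.imwrite('pics/c8.png',np.hstack([a,b]))
E
```

```text
t 35.73 tcp [ 537.  -424.6  201.3] ytool deg -2.98 gap 69.9 grip 60.0 F [-0.3 -0.  -4.5] down [ 0.  0. -1.]
```

View pics/c8.png

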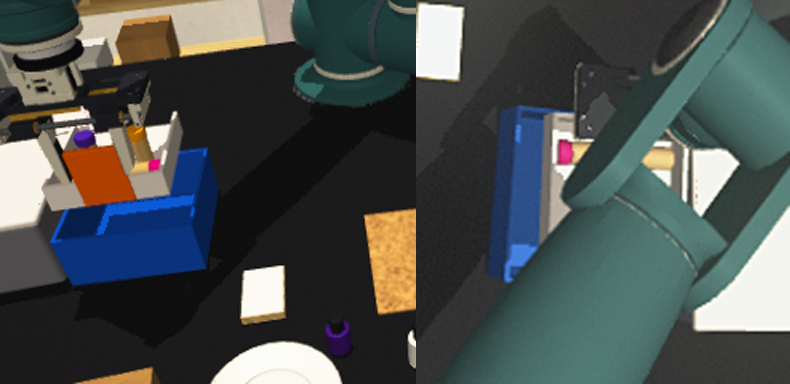

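The tray is level over the tub with all the daubers still in it: violet, yellow and magenta show, and teal is hidden. I'll shift it slightly so the lip is well inside, then loosen stepwise.

>>> carry_out(
  claw=[-1,-1,-1,-1,-1,-1],
  slide=[
    [-0.01,0,-0.01],
    [-0.02,0,-0.015],
    [-0.02,0,-0.015],
    [-0.012,0,-0.01],
    [0,0,0],
    [0,0,0],
  ],
  yaw=[0,0,0,0,0,0],
  squeeze=35,
)

```text
time_s: 36.58
eef_pos: [0.5614, -0.4262, 0.221]
orientation: [0.026, 1.0, 0.0, -0.0]
wrist_force: [-0.1, 0.1, -4.6]
finger_gap: 0.0697
grasp_force: 35.0
```

>>> carry_out(
  claw=[-1,-1,-1],
  slide=[
    [0,0,0],
    [0,0,0],
    [0,0,0],
  ],
  yaw=[0,0,0],
  squeeze=22,
)

```text
time_s: 36.95
eef_pos: [0.5615, -0.4262, 0.2213]
orientation: [0.026, 1.0, -0.0, 0.0]
wrist_force: [-0.8, -0.2, -3.6]
finger_gap: 0.07
grasp_force: 22.0
```

>>> carry_out(
  claw=[-1,-1,-1],
  slide=[
    [0,0,0],
    [0,0,0],
    [0,0,0],
  ],
  yaw=[0,0,0],
  squeeze=16,
)

```text
time_s: 37.33
eef_pos: [0.5616, -0.4263, 0.2213]
orientation: [0.026, 1.0, -0.0, 0.0]
wrist_force: [-0.3, -0.3, -4.1]
finger_gap: 0.0699
grasp_force: 16.0
```

```bash
cat > v.py <<'E'
import sys
from h import *
tool(); n=sys.argv[1]
a=look('scene',f'pics/s{n}.png')[90:330,0:260,::-1]
cv2.imwrite(f'pics/v{n}.png',cv2.resize(a,None,fx=2.2,fy=2.2,interpolation=cv2.INTER_CUBIC))
h=cv2.cvtColor(a,cv2.COLOR_BGR2HSV); m=cv2.inRange(h,(3,180,60),(13,255,255)); c=max(cv2.findContours(m,0,2)[0],key=cv2.contourArea); print('plate px bbox',cv2.boundingRect(c),cv2.contourArea(c))
E
python3 v.py 9
```

```text
t 37.33 tcp [ 561.6 -426.3  221.3] ytool deg -2.99 gap 69.9 grip 16.0 F [-0.3 -0.3 -4.1] down [ 0. -0. -1.]
plate px bbox (31, 89, 49, 40) 1201.0
```

>>> carry_out(
  claw=[-1,-1,-1],
  slide=[
    [0,0,0],
    [0,0,0],
    [0,0,0],
  ],
  yaw=[0,0,0],
  squeeze=13,
)

```text
time_s: 37.75
eef_pos: [0.5616, -0.4262, 0.2212]
orientation: [0.026, 1.0, -0.0, -0.0]
wrist_force: [0.0, -0.0, -4.5]
finger_gap: 0.0701
grasp_force: 13.0
```

```bash
python3 v.py 10
```

```text
t 37.75 tcp [ 561.6 -426.2  221.2] ytool deg -2.99 gap 70.1 grip 13.0 F [ 0.  -0.  -4.5] down [-0. -0. -1.]
plate px bbox (31, 89, 49, 40) 1202.0
```

>>> carry_out(
  claw=[-1,-1,-1],
  slide=[
    [0,0,0],
    [0,0,0],
    [0,0,0],
  ],
  yaw=[0,0,0],
  squeeze=11,
)

```text
time_s: 38.17
eef_pos: [0.5615, -0.4262, 0.2212]
orientation: [0.026, 1.0, 0.0, -0.0]
wrist_force: [-0.0, -0.6, -4.0]
finger_gap: 0.07
grasp_force: 11.0
```

```bash
python3 v.py 11
```

```text
t 38.17 tcp [ 561.5 -426.2  221.2] ytool deg -2.99 gap 70.0 grip 11.0 F [-0.  -0.6 -4. ] down [-0.  0. -1.]
plate px bbox (32, 89, 46, 45) 1341.5
```

View pics/v11.png

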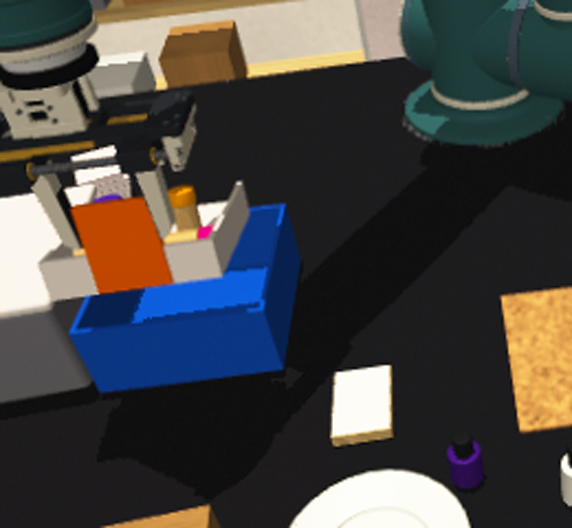

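It started to tip at 11 N (plate bbox height 40→45 px). I'll let it slide on.

>>> carry_out(
  claw=[-1,-1,-1,-1],
  slide=[
    [0,0,0],
    [0,0,0],
    [0,0,0],
    [0,0,0],
  ],
  yaw=[0,0,0,0],
  squeeze=10,
)

```text
time_s: 38.72
eef_pos: [0.5615, -0.4263, 0.2213]
orientation: [0.026, 1.0, -0.0, 0.0]
wrist_force: [-0.7, -0.1, -3.6]
finger_gap: 0.0698
grasp_force: 10.0
```

```bash
python3 v.py 12
```

```text
t 38.73 tcp [ 561.5 -426.3  221.3] ytool deg -3.0 gap 69.8 grip 10.0 F [-0.7 -0.1 -3.6] down [ 0. -0. -1.]
plate px bbox (32, 89, 46, 46) 1387.0
```

>>> carry_out(
  claw=[-1,-1,-1,-1],
  slide=[
    [0,0,0],
    [0,0,0],
    [0,0,0],
    [0,0,0],
  ],
  yaw=[0,0,0,0],
  squeeze=9,
)

```text
time_s: 39.28
eef_pos: [0.5616, -0.4262, 0.2213]
orientation: [0.026, 1.0, 0.0, 0.0]
wrist_force: [-0.2, 0.8, -3.8]
finger_gap: 0.0698
grasp_force: 9.0
```

```bash
python3 v.py 13
```

```text
t 39.27 tcp [ 561.6 -426.2  221.3] ytool deg -2.99 gap 69.8 grip 9.0 F [-0.2  0.8 -3.8] down [ 0.  0. -1.]
plate px bbox (32, 89, 46, 46) 1387.0
```

View pics/v13.png

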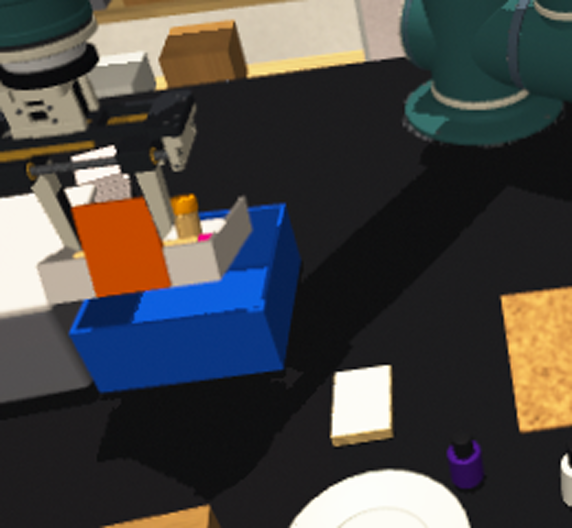

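It has tipped about 15° and stopped on friction. I'll loosen further.

>>> carry_out(
  claw=[-1,-1,-1],
  slide=[
    [0,0,0],
    [0,0,0],
    [0,0,0],
  ],
  yaw=[0,0,0],
  squeeze=8,
)

```text
time_s: 39.7
eef_pos: [0.5616, -0.4263, 0.2213]
orientation: [0.026, 1.0, -0.0, 0.0]
wrist_force: [0.4, -0.5, -3.4]
finger_gap: 0.07
grasp_force: 8.0
```

```bash
python3 v.py 14
```

```text
t 39.7 tcp [ 561.6 -426.3  221.3] ytool deg -3.0 gap 70.0 grip 8.0 F [ 0.4 -0.5 -3.4] down [ 0. -0. -1.]
plate px bbox (33, 90, 42, 48) 1451.5
```

>>> carry_out(
  claw=[-1,-1,-1],
  slide=[
    [0,0,0],
    [0,0,0],
    [0,0,0],
  ],
  yaw=[0,0,0],
  squeeze=7,
)

```text
time_s: 40.12
eef_pos: [0.5616, -0.4263, 0.2214]
orientation: [0.026, 1.0, -0.0, 0.0]
wrist_force: [0.8, -0.2, -1.2]
finger_gap: 0.0701
grasp_force: 7.0
```

```bash
python3 v.py 15
```

```text
t 40.12 tcp [ 561.6 -426.3  221.4] ytool deg -3.0 gap 70.1 grip 7.0 F [ 0.8 -0.2 -1.2] down [ 0. -0. -1.]
plate px bbox (35, 91, 37, 47) 1431.0
```

>>> carry_out(
  claw=[-1,-1],
  slide=[
    [0,0,0],
    [0,0,0],
  ],
  yaw=[0,0],
  squeeze=9,
)

```text
time_s: 40.42
eef_pos: [0.5616, -0.4263, 0.2213]
orientation: [0.026, 1.0, -0.0, 0.0]
wrist_force: [-0.2, 0.6, -2.3]
finger_gap: 0.0696
grasp_force: 9.0
```

```bash
python3 v.py 16; python3 - <<'E'
import cv2,numpy as np
from h import *
b=look('top','pics/top16.png')[150:290,340:490,::-1]
a=cv2.imread('pics/s16.png')[110:300,10:170]
cv2.imwrite('pics/c16.png',np.hstack([cv2.resize(a,(int(160*2.6),494)),cv2.resize(b,(360,494))]))
E
```

```text
t 40.42 tcp [ 561.6 -426.3  221.3] ytool deg -3.0 gap 69.6 grip 9.0 F [-0.2  0.6 -2.3] down [ 0. -0. -1.]
plate px bbox (35, 91, 37, 47) 1412.0
```

View pics/c16.png

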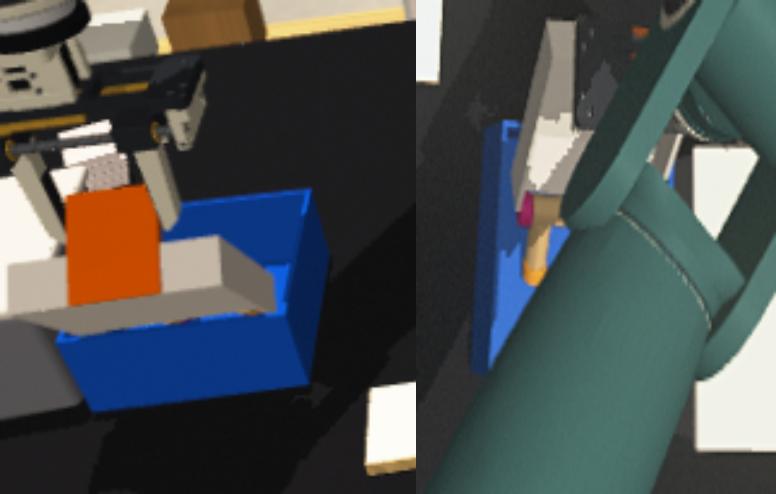

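The tray hangs about 40° lip-down; the yellow and magenta daubers show at or below the lip in the tub (top crop (535,265) and (527,210)). I'll loosen further to steepen it and check by colours.

>>> carry_out(
  claw=[-1,-1,-1,-1],
  slide=[
    [0,0,0],
    [0,0,0],
    [0,0,0],
    [0,0,0],
  ],
  yaw=[0,0,0,0],
  squeeze=6,
)

```text
time_s: 41.02
eef_pos: [0.5615, -0.4263, 0.2213]
orientation: [0.026, 1.0, -0.0, 0.0]
wrist_force: [0.9, -0.4, -1.7]
finger_gap: 0.0702
grasp_force: 6.0
```

>>> carry_out(
  claw=[-1,-1,-1,-1,-1,-1],
  slide=[
    [0.02,0,0],
    [-0.02,0,0],
    [0.02,0,0],
    [-0.02,0,0],
    [0,0,0],
    [0,0,0],
  ],
  yaw=[0,0,0,0,0,0],
  squeeze=6,
)

```text
time_s: 41.78
eef_pos: [0.5617, -0.4262, 0.2213]
orientation: [0.026, 1.0, -0.0, 0.0]
wrist_force: [-0.0, 0.3, -1.1]
finger_gap: 0.07
grasp_force: 6.0
```

```bash
python3 v.py 17; cat > d.py <<'E'
from h import *
COL={'mag':((158,120,60),(172,255,255)),'teal':((84,90,40),(98,255,255)),'yel':((14,130,90),(30,255,255)),'vio':((122,90,40),(150,255,255)),'wood':((8,40,90),(24,150,255))}
for n,box in [('top',(130,300,350,480)),('scene',(150,310,15,150))]:
    im=look(n); print(n)
    h=cv2.cvtColor(im,cv2.COLOR_RGB2HSV); r0,r1,c0,c1=box
    for k,(lo,hi) in COL.items():
        m=cv2.inRange(h[r0:r1,c0:c1],lo,hi); N,_,st,ce=cv2.connectedComponentsWithStats(m)
        print(' ',k,[(int(st[i,4]),int(ce[i,1]+r0),int(ce[i,0]+c0)) for i in range(1,N) if st[i,4]>8])
    print('  finder',[(round(d["p"],2),[round(float(x)) for x in d["location"]]) for d in finder.spot_in(n,'dauber_1')])
E
python3 d.py
```

```text
t 41.77 tcp [ 561.7 -426.2  221.3] ytool deg -2.98 gap 70.0 grip 6.0 F [-0.   0.3 -1.1] down [ 0. -0. -1.]
plate px bbox (35, 91, 37, 47) 1431.5
top
  mag [(45, 209, 385)]
  teal []
  yel [(38, 227, 388)]
  vio []
  wood [(56, 143, 459), (203, 214, 392)]
  finder [(0.52, [210, 388]), (0.42, [222, 389])]
scene
  mag []
  teal []
  yel [(87, 156, 28)]
  vio []
  wood [(34, 150, 21), (152, 157, 80), (239, 175, 49), (288, 180, 70), (304, 185, 24), (1193, 224, 74)]
  finder []
```

>>> carry_out(
  claw=[-1,-1,-1,-1,-1,-1],
  slide=[
    [0,0,-0.03],
    [0,0,-0.04],
    [0,0,-0.03],
    [0,0,0],
    [0,0,0],
    [0,0,0],
  ],
  yaw=[0,0,0,0,0,0],
  squeeze=10,
)

```text
time_s: 42.78
eef_pos: [0.5614, -0.4262, 0.2606]
orientation: [0.026, 1.0, 0.0, -0.0]
wrist_force: [-0.1, -0.3, -2.3]
finger_gap: 0.07
grasp_force: 10.0
```

```bash
python3 v.py 18; python3 d.py | head -7
```

```text
t 42.77 tcp [ 561.4 -426.2  260.6] ytool deg -3.0 gap 70.0 grip 10.0 F [-0.1 -0.3 -2.3] down [-0.001  0.001 -1.   ]
plate px bbox (28, 75, 38, 48) 1517.0
top
  mag [(47, 193, 381)]
  teal []
  yel [(46, 221, 386)]
  vio []
  wood [(21, 136, 473), (12, 145, 463), (13, 152, 453), (20, 183, 460), (117, 212, 387)]
  finder [(0.61, [217, 390]), (0.45, [192, 378])]
```

>>> carry_out(
  claw=[-1,-1,-1,-1],
  slide=[
    [0,0,0],
    [0,0,0],
    [0,0,0],
    [0,0,0],
  ],
  yaw=[0,0,0,0],
  squeeze=6,
)

```text
time_s: 43.52
eef_pos: [0.5615, -0.4263, 0.2613]
orientation: [0.026, 1.0, -0.0, 0.0]
wrist_force: [-0.7, 0.4, -1.9]
finger_gap: 0.0701
grasp_force: 6.0
```

```bash
python3 v.py 19; python3 d.py | head -7
```

```text
t 43.52 tcp [ 561.5 -426.3  261.3] ytool deg -3.0 gap 70.1 grip 6.0 F [-0.7  0.4 -1.9] down [ 0. -0. -1.]
plate px bbox (28, 75, 38, 48) 1523.5
top
  mag [(47, 193, 381)]
  teal []
  yel [(46, 221, 387)]
  vio []
  wood [(27, 136, 473), (14, 145, 463), (11, 152, 453), (15, 182, 459), (9, 183, 410), (121, 211, 387)]
  finder [(0.66, [218, 392]), (0.51, [245, 78]), (0.4, [191, 378])]
```

```bash
python3 - <<'E'
from h import *
F=[];T=[]
for i in range(12):
    im=look('scene' if i else 'top',None if i else 'pics/top20.png'); s=monitor.observe(); F.append(s['wrist_force']); T.append(s['wrist_torque'])
print(np.mean(F,0).round(2),np.std(F,0).round(2),np.mean(T,0).round(3))
cv2.imwrite('pics/s20.png',im[:,:,::-1])
a=cv2.imread('pics/s20.png')[100:290,10:170]; b=cv2.imread('pics/top20.png')[130:290,340:480]
cv2.imwrite('pics/c20.png',np.hstack([cv2.resize(a,(460,546),interpolation=cv2.INTER_CUBIC),cv2.resize(b,(340,546),interpolation=cv2.INTER_CUBIC)]))
E
```

```text
[ 0.11  0.07 -2.43] [0.35 0.43 0.45] [0.023 0.025 0.004]
```

Force now averages 2.4 N, consistent with an empty tray. To be safe I'll steepen it beyond 60° by pushing the lip gently against the tub's near inner wall, then back off with a firm grip.

>>> carry_out(
  claw=[-1,-1,-1,-1,-1,-1,-1,-1,-1,-1,-1,-1],
  slide=[
    [0.02,0,0],
    [0.05,0,0],
    [0.06,0.002,0],
    [0.06,0.002,0],
    [0.05,0.002,0],
    [0.03,0,0],
    [0.008,0,0],
    [0,0,0.03],
    [0,0,0.04],
    [0,0,0.03],
    [0,0,0.012],
    [0,0,0],
  ],
  yaw=[0,0,0,0,0,0,0,0,0,0,0,0],
  squeeze=14,
)

```text
time_s: 45.88
eef_pos: [0.4507, -0.418, 0.2161]
orientation: [0.026, 1.0, 0.0, -0.0]
wrist_force: [0.3, -0.7, -2.2]
finger_gap: 0.0698
grasp_force: 14.0
```

```bash
python3 v.py 21; python3 d.py
```

```text
t 45.88 tcp [ 450.7 -418.   216.1] ytool deg -2.99 gap 69.8 grip 14.0 F [ 0.3 -0.7 -2.2] down [-0.  0. -1.]
plate px bbox (50, 66, 34, 41) 1106.0
top
  mag [(58, 193, 381)]
  teal [(43, 196, 410)]
  yel []
  vio []
  wood [(53, 191, 466), (128, 194, 392), (87, 197, 421), (50, 208, 385)]
  finder [(0.66, [194, 387]), (0.63, [208, 385])]
scene
  mag []
  teal []
  yel [(64, 226, 107), (17, 232, 80)]
  vio [(47, 229, 82)]
  wood [(1599, 191, 70), (169, 158, 83), (11, 222, 24), (16, 232, 79)]
  finder [(0.46, [230, 85])]
```

>>> carry_out(
  claw=[-1,-1,-1,-1,-1,-1,-1,-1],
  slide=[
    [0,0,-0.03],
    [0,0,-0.06],
    [0,0,-0.08],
    [0,0,-0.08],
    [0,0,-0.05],
    [0,0,-0.02],
    [0,0,0],
    [0,0,0],
  ],
  yaw=[0,0,0,0,0,0,0,0],
  squeeze=25,
)

```text
time_s: 47.12
eef_pos: [0.4505, -0.418, 0.3432]
orientation: [0.026, 1.0, 0.001, -0.001]
wrist_force: [-0.7, 0.7, -3.0]
finger_gap: 0.0696
grasp_force: 25.0
```

```bash
python3 v.py 22; python3 d.py; python3 - <<'E'
from h import *
for n,c in [('mag',(381,193)),('teal',(410,196))]: print(n,w(c,.019).round(3))
for n,c in [('yel',(107,226)),('vio',(82,229))]: print(n,w(c,.019,'scene').round(3))
E
```

```text
t 47.12 tcp [ 450.5 -418.   343.2] ytool deg -3.0 gap 69.6 grip 25.0 F [-0.7  0.7 -3. ] down [-0.001  0.001 -1.   ]
plate px bbox (30, 15, 36, 43) 1310.0
top
  mag [(58, 193, 381)]
  teal [(17, 194, 410)]
  yel [(46, 221, 386)]
  vio []
  wood [(126, 194, 392), (41, 196, 421), (128, 211, 387), (23, 207, 473), (9, 245, 402)]
  finder [(0.68, [213, 390]), (0.49, [193, 386])]
scene
  mag []
  teal []
  yel [(63, 227, 107), (17, 232, 80)]
  vio [(47, 229, 82)]
  wood [(1647, 160, 58), (45, 212, 28), (14, 229, 19), (11, 231, 80)]
  finder [(0.48, [227, 108]), (0.23, [166, 377])]
mag [ 0.536 -0.359]
teal [ 0.528 -0.444]
yel [ 0.44  -0.382]
vio [ 0.434 -0.446]
```

All four daubers stay at fixed spots inside the tub with the tray raised: magenta and teal near x 0.53, yellow and violet near x 0.44. Next I'll take the tray back, with the lip landing first on the mat.

```bash
python3 p.py "603 21.5 343 - -1 32" "603 21.5 190 - -1 30"
```

```text
t 47.38 tcp [ 450.6 -418.   344. ] ytool deg -2.99 gap 69.8 grip 25.0 F [ 0.2  0.3 -2.5] down [-0.  0. -1.]
21
{"claw":[-1.0,-1.0,-1.0,-1.0,-1.0,-1.0,-1.0,-1.0,-1.0,-1.0,-1.0,-1.0,-1.0,-1.0,-1.0,-1.0,-1.0,-1.0,-1.0,-1.0,-1.0],"slide":[[-0.022,0.074,0.0],[-0.022,0.074,0.0],[-0.022,0.074,0.0],[-0.022,0.074,0.0],[-0.022,0.074,0.0],[-0.022,0.074,0.0],[-0.022,0.074,0.0],[-0.022,0.074,0.0],[-0.022,0.074,0.0],[-0.022,0.074,0.0],[-0.022,0.074,0.0],[-0.022,0.074,0.0],[-0.022,0.074,0.0],[-0.022,0.074,0.0],[-0.022,0.074,0.0],[0.001,0.001,0.064],[0.001,0.001,0.064],[0.001,0.001,0.064],[0.001,0.001,0.064],[0.001,0.001,0.064],[0.001,0.001,0.064]],"yaw":[0,0,0,0,0,0,0,0,0,0,0,0,0,0,0,0,0,0,0,0,0]}
```

>>> carry_out(
  claw=[-1,-1,-1,-1,-1,-1,-1,-1,-1,-1,-1,-1,-1,-1,-1,-1,-1,-1,-1,-1],
  slide=[
    [-0.01,0.037,0],
    [-0.022,0.074,0],
    [-0.022,0.074,0],
    [-0.022,0.074,0],
    [-0.022,0.074,0],
    [-0.022,0.074,0],
    [-0.022,0.074,0],
    [-0.022,0.074,0],
    [-0.022,0.074,0],
    [-0.022,0.074,0],
    [-0.022,0.074,0],
    [-0.022,0.074,0],
    [-0.022,0.074,0],
    [-0.022,0.074,0],
    [-0.022,0.074,0],
    [-0.012,0.037,0.03],
    [0,0,0.08],
    [0,0,0.1],
    [0,0,0.08],
    [0,0,0.03],
  ],
  yaw=[0,0,0,0,0,0,0,0,0,0,0,0,0,0,0,0,0,0,0,0],
)

```text
time_s: 49.88
eef_pos: [0.6046, 0.0185, 0.2139]
orientation: [0.026, 1.0, -0.0, -0.001]
wrist_force: [0.1, -0.1, -1.9]
finger_gap: 0.0699
grasp_force: 25.0
```

```bash
python3 - <<'E'
from h import *
tool()
a=look('scene','pics/s23.png')[120:310,170:400,::-1]; b=look('top','pics/top23.png')[100:220,195:310,::-1]
print([(round(d["p"],2),[round(float(x)) for x in d["location"]]) for d in finder.spot_in('scene','tray_lip')],[(round(d["p"],2),[round(float(x)) for x in d["location"]]) for d in finder.spot_in('scene','tray_grip')])
cv2.imwrite('pics/c23.png',np.hstack([cv2.resize(a,(484,400),interpolation=cv2.INTER_CUBIC),cv2.resize(b,(310,400),interpolation=cv2.INTER_CUBIC)]))
E
```

```text
t 49.88 tcp [604.6  18.5 213.9] ytool deg -3.0 gap 69.9 grip 25.0 F [ 0.1 -0.1 -1.9] down [-0.003 -0.    -1.   ]
[] [(0.64, [194, 268])]
```

View pics/c23.png

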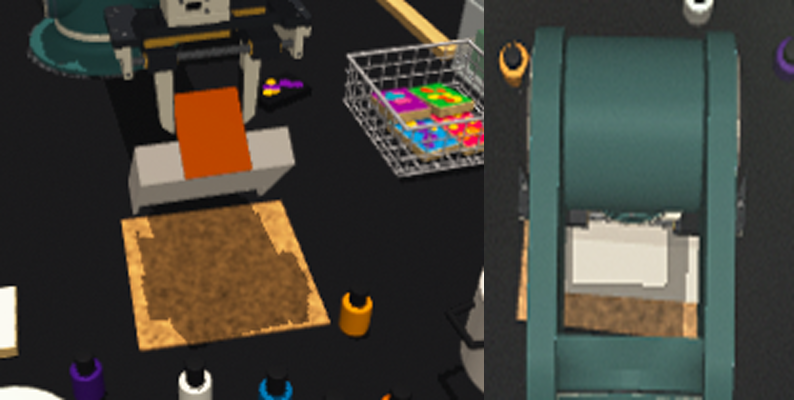

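The tray is empty and hangs level sideways above the mat, and the four tiles are in the basket. I'll work out the tilt from the plate's edge pixels (268,163) and (274,203).

```bash
python3 - <<'E'
from h import *
m=optics.camera_model('scene'); R=Rot.from_quat(m['rotation']).as_matrix()
def proj(p):
    c=R.T@(np.array(p)-m['eye']); x,y=c[0]/-c[2],-c[1]/-c[2]; k=1+m['k1']*(x*x+y*y)
    return np.array([m['cx']+m['fx']*k*x,m['cy']+m['fy']*k*y])
piv=np.array([.6046,.0185,.2219]); u=np.array([np.cos(np.radians(-3)),np.sin(np.radians(-3)),0])
def pt(x,z,th,zp):
    dx,dz=x-.078,z-zp; c,s=np.cos(th),np.sin(th)
    return piv+u*(dx*c-dz*s)+np.array([0,0,1])*(dx*s+dz*c)
obs=np.array([[268.4,163.2],[273.6,202.7]]); best=[]
for th in range(20,75):
  for zp in np.arange(.05,.09,.002):
    t=np.radians(th); e=np.linalg.norm(np.r_[proj(pt(.082,.09,t,zp)),proj(pt(.082,0,t,zp))]-obs.ravel())
    best.append((e,th,zp))
best.sort(); print(best[:6])
e,th,zp=best[0]; t=np.radians(th)
for n,x,z in [('lip',-.085,.018),('corner',-.082,0),('rampstart',-.035,0),('rear',.082,0)]: print(n,(pt(x,z,t,zp)*1000).round())
E
```

```text
[(np.float64(1.5779732408799187), 43, np.float64(0.07200000000000002)), (np.float64(1.578505831470222), 44, np.float64(0.07200000000000002)), (np.float64(1.5820190656073567), 42, np.float64(0.07200000000000002)), (np.float64(1.5851385432144933), 45, np.float64(0.07200000000000002)), (np.float64(1.589303493716387), 41, np.float64(0.07200000000000002)), (np.float64(1.5986988018917903), 40, np.float64(0.07200000000000002))]
lip [522.  23.  71.]
corner [537.  22.  60.]
rampstart [571.  20.  92.]
rear [657.  16. 172.]
```

Tilt is about 43°, so I'll lower until the lip edge meets the mat, then swing the tray down around it with a light grip.

>>> carry_out(
  claw=[-1,-1,-1,-1,-1,-1],
  slide=[
    [0,0.004,0.03],
    [-0.002,0.003,0.04],
    [-0.002,0,0.04],
    [0,0,0.02],
    [0,0,0.005],
    [0,0,0],
  ],
  yaw=[0,0,0,0,0,0],
  squeeze=12,
)

```text
time_s: 50.82
eef_pos: [0.6086, 0.0211, 0.164]
orientation: [0.026, 1.0, 0.0, 0.002]
wrist_force: [4.5, 0.5, 10.1]
finger_gap: 0.0696
grasp_force: 12.0
```

>>> carry_out(
  claw=[-1,-1,-1,-1,-1,-1,-1],
  slide=[
    [-0.0275,0,0.0175],
    [-0.0275,0,0.0175],
    [-0.022,0,0.0155],
    [-0.022,0,0.0155],
    [-0.023,0,0.0205],
    [-0.0225,0,0.0205],
    [0,0,0],
  ],
  yaw=[0,0,0,0,0,0,0],
  squeeze=8,
)

```text
time_s: 51.7
eef_pos: [0.6651, 0.0181, 0.1184]
orientation: [0.026, 1.0, -0.0, -0.001]
wrist_force: [-0.0, -0.8, -1.0]
finger_gap: 0.0698
grasp_force: 8.0
```

```bash
python3 - <<'E'
from h import *
im=look('scene','pics/s24.png'); tool()
h=cv2.cvtColor(im,cv2.COLOR_RGB2HSV)[100:320,200:340]; m=cv2.inRange(h,(3,180,60),(13,255,255))
c=max(cv2.findContours(m,0,2)[0],key=cv2.contourArea); q=cv2.approxPolyDP(c,4,True)[:,0]+[200,100]; print(q.tolist())
E
```

```text
t 51.75 tcp [664.8  18.1 118.7] ytool deg -3.0 gap 70.5 grip 8.0 F [-0.2 -0.  -1.6] down [-0.002 -0.    -1.   ]
[[290, 211], [261, 216], [265, 255], [294, 250]]
```

>>> carry_out(
  claw=[-1,-1,-1,-1,-1,-1,-1],
  slide=[
    [-0.0198,0,0.0235],
    [-0.0198,0,0.0235],
    [-0.0125,0,0.019],
    [-0.0125,0,0.019],
    [-0.0105,0,0.015],
    [-0.01,0,0.015],
    [0,0,0],
  ],
  yaw=[0,0,0,0,0,0,0],
  squeeze=8,
)

```text
time_s: 52.62
eef_pos: [0.6991, 0.0163, 0.0729]
orientation: [0.026, 1.0, -0.0, -0.0]
wrist_force: [0.2, -0.3, -1.3]
finger_gap: 0.0701
grasp_force: 8.0
```

```bash
cat > e.py <<'E'
from h import *
from scipy.optimize import least_squares
im=look('scene'); tool(); s=monitor.observe()
h=cv2.cvtColor(im,cv2.COLOR_RGB2HSV)[100:320,200:340]; M=cv2.inRange(h,(3,180,60),(13,255,255))
c=max(cv2.findContours(M,0,2)[0],key=cv2.contourArea); q=cv2.approxPolyDP(c,4,True)[:,0]+[200,100]; print(q.tolist())
m=optics.camera_model('scene'); R=Rot.from_quat(m['rotation']).as_matrix()
def proj(p):
    c=R.T@(np.array(p)-m['eye']); x,y=c[0]/-c[2],-c[1]/-c[2]; k=1+m['k1']*(x*x+y*y)
    return np.array([m['cx']+m['fx']*k*x,m['cy']+m['fy']*k*y])
piv=s['eef_pos']+[0,0,.008]; u=np.array([np.cos(np.radians(-3)),np.sin(np.radians(-3)),0])
def pt(x,z,th,zp):
    dx,dz=x-.078,z-zp; c,s=np.cos(th),np.sin(th); return piv+u*(dx*c-dz*s)+np.array([0,0,1])*(dx*s+dz*c)
q=q[np.argsort(q[:,1])]; obs=np.r_[q[:2].mean(0),q[2:].mean(0)]
r=least_squares(lambda v:np.r_[proj(pt(.082,.09,v[0],v[1])),proj(pt(.082,0,v[0],v[1]))]-obs,[.1,.07])
print('tilt',np.degrees(r.x[0]).round(1),'zp',r.x[1].round(4),'res',r.fun.round(1),'rear',pt(.082,0,*r.x).round(3),'corner',pt(-.082,0,*r.x).round(3))
E
python3 e.py
```

```text
t 52.67 tcp [699.   16.4  73.3] ytool deg -2.99 gap 70.1 grip 8.0 F [-1.  -0.4 -2.1] down [-0. -0. -1.]
[[294, 238], [265, 243], [266, 275], [294, 270]]
tilt 7.2 zp 0.0683 res [ 0.4  0.1  0.5 -0.1] rear [0.712 0.016 0.014] corner [ 0.549  0.024 -0.007]
```

>>> carry_out(
  claw=[-1,-1,-1,-1],
  slide=[
    [0,0,0.008],
    [0,0,0.008],
    [0,0,0.005],
    [0,0,0],
  ],
  yaw=[0,0,0,0],
  squeeze=8,
)

```text
time_s: 53.18
eef_pos: [0.6989, 0.0164, 0.0651]
orientation: [0.026, 1.0, -0.0, -0.0]
wrist_force: [-0.4, -0.1, -1.4]
finger_gap: 0.0699
grasp_force: 8.0
```

```bash
python3 e.py
```

```text
t 53.23 tcp [699.   16.4  65.1] ytool deg -2.99 gap 70.1 grip 8.0 F [-0.1 -0.1 -2. ] down [-0.  0. -1.]
[[294, 241], [265, 246], [266, 277], [294, 271]]
tilt 5.1 zp 0.0681 res [ 0.4  0.   0.2 -0. ] rear [0.709 0.016 0.006] corner [ 0.546  0.024 -0.009]
```

>>> carry_out(
  claw=[-1,-1,-1],
  slide=[
    [0,0,0.006],
    [0,0,0.005],
    [0,0,0],
  ],
  yaw=[0,0,0],
)

```text
time_s: 53.6
eef_pos: [0.6995, 0.0164, 0.0617]
orientation: [0.026, 1.0, -0.0, 0.001]
wrist_force: [-0.9, -0.6, 6.1]
finger_gap: 0.0701
grasp_force: 8.0
```

```bash
python3 e.py
```

```text
t 53.65 tcp [699.5  16.4  61.7] ytool deg -2.99 gap 69.9 grip 8.0 F [-0.3 -0.1  7.1] down [ 0.001 -0.    -1.   ]
[[294, 242], [265, 247], [266, 277], [294, 271]]
tilt 3.4 zp 0.0664 res [ 0.5 -0.   0.   0.1] rear [0.707 0.016 0.004] corner [ 0.544  0.025 -0.006]
```

The tray has landed (the mat pushes back with 7 N). I'll open, rise and clear.

>>> carry_out(
  claw=[0.6,0.8,0.9,0.9,0.9,0.9,0.9,0.9,0.9,0.9,0.9,0.9,0.9,0.9,0.9],
  slide=[
    [0,0,0],
    [0,0,0],
    [0,0,0],
    [0,0,0],
    [0,0,-0.05],
    [0,0,-0.1],
    [0,0,-0.12],
    [0,0,-0.12],
    [0.1,0,0],
    [0.12,0,0],
    [0.12,0,0],
    [0.12,0,0],
    [0.12,0,0],
    [0.12,0,0],
    [0,0,0],
  ],
  yaw=[0,0,0,0,0,0,0,0,0,0,0,0,0,0,0],
)

```text
time_s: 55.52
eef_pos: [0.4178, 0.0311, 0.2192]
orientation: [0.026, 1.0, 0.0, 0.002]
wrist_force: [0.8, -0.1, 1.3]
finger_gap: 0.0884
grasp_force: 0.0
```

```bash
python3 e.py | tail -2; python3 d.py; python3 - <<'E'
from h import *
im=look('top','pics/topF.png'); a=cv2.imread('pics/top4.png')[:,:,::-1]
for n,i in(('before',a),('after',im)):
    print(n,'plate',blobs(i,(3,150,60),(14,255,255),(124,145,225,275),.093,15),'white',blobs(i,(0,0,150),(179,70,255),(128,200,215,285),.02,1000))
d=cv2.absdiff(cv2.cvtColor(a,7),cv2.cvtColor(im,7)); N,_,st,ce=cv2.connectedComponentsWithStats((d>40).astype('uint8'))
print([(st[i,4].item(),ce[i].round().tolist()) for i in range(1,N) if st[i,4]>15])
print(tiles(im)); tool()
for c in('top','scene'): 
    look(c); print(c,{t:[(round(x["p"],2),[round(float(v)) for v in x["location"]]) for x in finder.spot_in(c,t)] for t in('tile_a','tray','ink_1','blank','dauber_1')})
E
```

```text
[[295, 245], [265, 249], [266, 277], [294, 271]]
tilt 52.9 zp 0.3793 res [-5.6 -5.7  1.8  6.1] rear [0.724 0.015 0.001] corner [ 0.625  0.02  -0.13 ]
top
  mag [(59, 193, 381)]
  teal [(61, 197, 410)]
  yel [(45, 221, 387)]
  vio [(49, 223, 410)]
  wood [(127, 194, 392), (126, 198, 421), (128, 211, 387), (132, 213, 411)]
  finder [(0.74, [192, 385]), (0.6, [216, 413]), (0.58, [199, 416]), (0.51, [215, 388])]
scene
  mag []
  teal []
  yel [(65, 226, 108), (18, 232, 80)]
  vio [(41, 229, 81)]
  wood [(319, 184, 44), (16, 229, 106), (22, 232, 80)]
  finder []
before plate [([690.8, 17.6, 68.5, 23.6, 87.2], [252.0, 134.0])] white [([626.5, 26.3, 181.9, 174.5, -3.0], [248.0, 161.0])]
after plate [([701.0, 17.2, 68.1, 30.3, -89.4], [251.0, 131.0])] white [([635.0, 25.7, 180.4, 174.3, -3.1], [249.0, 162.0])]
[(396, [251.0, 133.0]), (6852, [325.0, 259.0]), (186, [236.0, 147.0]), (179, [262.0, 149.0]), (91, [236.0, 160.0]), (105, [389.0, 179.0]), (549, [244.0, 194.0]), (21, [386.0, 188.0]), (25, [377.0, 196.0]), (114, [393.0, 195.0]), (19, [407.0, 197.0]), (113, [422.0, 199.0]), (27, [119.0,
[... 348 characters left out ...]
g -3.0 gap 88.4 grip 0.0 F [ 0.  -0.5 -0.8] down [-0.001 -0.    -1.   ]
top {'tile_a': [(0.97, [282, 177]), (0.61, [241, 97]), (0.61, [243, 122]), (0.59, [214, 122]), (0.57, [213, 99]), (0.48, [116, 309])], 'tray': [(0.58, [159, 248])], 'ink_1': [(0.65, [117, 208])], 'blank': [(0.72, [156, 337]), (0.39, [157, 248])], 'dauber_1': [(0.66, [200, 417]), (0.61, [192, 384]), (0.55, [214, 388]), (0.53, [216, 411])]}
scene {'tile_a': [(0.82, [166, 377]), (0.81, [172, 359]), (0.73, [160, 298]), (0.58, [184, 374]), (0.5, [182, 392])], 'tray': [(0.81, [245, 275]), (0.54, [267, 336])], 'ink_1': [(0.86, [299, 213]), (0.72, [267, 338]), (0.49, [247, 274]), (0.21, [170, 360])], 'blank': [], 'dauber_1': []}
```

```bash
python3 - <<'E'
from h import *
m=optics.camera_model('scene'); R=Rot.from_quat(m['rotation']).as_matrix()
def proj(p):
    c=R.T@(np.array(p)-m['eye']); x,y=c[0]/-c[2],-c[1]/-c[2]; k=1+m['k1']*(x*x+y*y)
    return np.array([m['cx']+m['fx']*k*x,m['cy']+m['fy']*k*y]).round(1).tolist()
u=np.array([.9986,-.0523]);v=np.array([.0523,.9986])
for o in ([.6295,.0205],[.634,.0205]): print([proj(np.r_[np.array(o)+.082*u+y*v,z+.003]) for y,z in((.035,.09),(-.035,.09),(-.035,0),(.035,0))])
for f in('pics/sc5.png',None):
    im=cv2.imread(f)[:,:,::-1] if f else look('scene')
    h=cv2.cvtColor(im,cv2.COLOR_RGB2HSV)[100:320,200:340]; c=max(cv2.findContours(cv2.inRange(h,(3,180,60),(13,255,255)),0,2)[0],key=cv2.contourArea); print((cv2.approxPolyDP(c,4,True)[:,0]+[200,100]).tolist())
E
```

```text
[[297.0, 245.0], [265.4, 250.2], [265.8, 278.1], [295.3, 272.9]]
[[297.7, 246.4], [266.0, 251.7], [266.3, 279.6], [296.0, 274.3]]
[[293, 240], [264, 245], [265, 274], [293, 269]]
[[295, 245], [265, 249], [266, 277], [294, 271]]
```

The plate's outline matches a level tray about 9 mm from its old spot, within the mat. The bottles and blank are unmoved. Handing in.

```bash
python3 -c "
from plant import order; print(order.finish_job())"
```

```text
the job is handed in; nothing more can be done
None
```

The job is handed in: the four painted tiles are in the basket, all four daubers were tipped together into the tub, the empty tray stands level on its mat about 9 mm from where it began, and the blank tile and ink bottles were left as they were.

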